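# Prick-mark the bookshelf feet on the sprung jig

### The arm

A 6-joint arm with a two-finger parallel gripper is mounted at the origin on the work surface. World frame = base frame: x ahead of the robot, y to its left, z up, the work surface at z = 0. Lengths are in m, angles in rad, forces in N, time in s.
With the tool pointing down it reaches from about 0.375 to 0.975 m from the base axis. Payload 3.8 kg.
Tool frame: the origin (TCP) lies at the very end of the fingers, on their centre line; the grasp point (between the pads) lies 19 mm behind it (bot.pinch_z is the distance from the TCP to the grasp point, in m); x points along the fingers, y is the direction in which the jaws open and shut, and the axes are right-handed (so a half turn about x gives the same grasp; the last joint's range is limited). The gripper opens to 85 mm and grips with 20 to 120 N. Pads are 22 mm wide; open, the fingers measure 114 mm over their backs; the gripper's body (76 mm by 85 mm) begins 54 mm behind the grasp point. The pads swing forward as they close: fully open they stand 13 mm farther back than shut.
Start: joints at [1.109, 0.264, 1.604, -0, 1.274, -0.037], TCP at [0.278, 0.615, 0.231] pointing down, gripper open.
Joint ranges: [-2.63, 2.63], [-0.94, 2.18], [0.31, 2.57], [-1.31, 4.45], [0, 2.66], [-2.55, 2.55]. Speed limits (rad/s): [2.57, 2.57, 3.14, 3.14, 3.14, 3.14].

### API

Orientations are given as a rotation vector (axis times angle).
In Python, from workcell import monitor, imaging, finish_job, bot gives the robot as it stands.
- The arm moves only by the tool jog_arm, never from a script. Its argument "rows" is a list of rows, each a list of 7 numbers: the shift along the tool's x, y, z in m, then the turn, a rotation vector about the tool's x, y, z in rad, then the opening in per cent of the stroke, from 0 (shut) to 100 (fully open). A call has 1 to 20 rows; each row is the pose to reach, as a shift and turn from the pose measured when the call began, along the tool's axes at that moment; what a row does not reach only later rows make up. A row lasts 1/10 s, in which the tool goes at most 50 mm and 8.59 degrees, less where a joint would pass 70% of its speed; a pose out of reach is approached as far as the arm can. A call with a gripper value outside its range is refused whole. The fingers move at their own pace and stop on an object; "force" is the grip in N (left out, the last holds). Time passes only in rows, so rows that repeat a pose let the fingers close. It gives the time, the measured TCP pose, the force and the opening at its end, in the units of the state.
- monitor.read_state(): the state, without advancing time (a new reading comes with each control period).
- imaging.read_camera(name): name is "side" or "top" or "wrist"; returns the picture (384x512x3 uint8, blue, green, red); there is no depth.
- imaging.camera_params(name): a dict with "fx", "fy", "cx", "cy" (pixels), "T" (4x4, takes a point from camera to world coordinates); the wrist camera has in their place "T_tool_cam" (4x4, takes a point from camera to tool coordinates, whose origin is the TCP and whose axes are the tool frame's). Camera axes: x right, y down, z forward; pixel columns grow to the right and rows downward; lengths in m; the calibration is good to about 2 mm. A picture is of the moment at which its call begins: read the wrist's pose just before it. camera_params takes no time and is no camera call.
- finish_job(): hands the job in, once; it reports no verdict.
The state is a dict: "time": time; "q": joint angles; "joint_vel": joint speeds; "joint_torque": joint torques, N m; "tool_pos": TCP position; "tcp_rot": TCP orientation; "wrist_force": force on the tool from outside, world axes, zero at the start; "torque": the same for the moment, N m; "width": opening from 0.0 (shut) to 1.0 (fully open).
Only numpy, scipy, OpenCV 4.12 (cv2) and the standard library are available. Lean on these libraries where they do the work, as an engineer would, in place of code of your own. Each camera call takes 0.05 s, during which the arm holds its last target. There are 200 camera calls.

### The job

Mark the drilling centres of the turned bookshelf feet (two or three today): stand every foot flange down and centred on its own blue circle of the sprung plate - with only two feet use the two outer circles so that the plate goes down level - then, with the flat press plate held by its handle, press squarely on all the feet together until the sprung plate bottoms out level, and keep it there for a second. Then hang the press plate by its handle across both prongs of the double hook, stand all the marked feet upright inside the open red box for drilling, and leave the chuck key, the corner brace and the loose shelf peg lying where they are.

Things in the scene. Friction and masses are not known exactly. Their poses are not given: they have to be found in the camera images.
- plate_travel (a joint): how far the sprung aluminium plate of the marking jig is pressed down, in m: 0 = fully up, 0.010 = bottomed on its stop. It starts to move at about 3 N and needs about 16 N in all at the bottom (the weight of whatever rests on the feet counts); it springs back up when let go, and rocks a few degrees on its springs if pushed off-centre
- jig: prick-marking jig, fixed: dark wooden base 150 x 280 x 18 mm, above it the sprung plate, 118 (x) x 240 (y) mm, on four 10 mm steel pillars at x = +-45, y = +-104 mm that end 15 mm above the raised plate. Origin: centre of the base's underside, z up, y along the row of circles. Top of the plate 45 mm above the origin when up, 35 mm when down
- circle_left (a point): centre, on top of the sprung plate, of the left (+y) scribed blue circle (48 mm across, black point hole in its middle); the circles are 58 mm apart along the jig's y; moves with the plate
- circle_mid (a point): centre, on top of the sprung plate, of the middle scribed blue circle (48 mm across, black point hole in its middle); the circles are 58 mm apart along the jig's y; moves with the plate
- circle_right (a point): centre, on top of the sprung plate, of the right (-y) scribed blue circle (48 mm across, black point hole in its middle); the circles are 58 mm apart along the jig's y; moves with the plate
- foot1_center (a point): turned beech bookshelf foot, 60 g: a 38 mm cylinder on a 46 mm wide, 6 mm thick mounting flange, 44 mm high in all; this point is on its axis half-way up (22 mm); z is the foot's axis, starts standing flange down. None if absent
- foot1_flange (a point): centre of the underside of that foot's flange (22 mm below its centre)
- foot2_center (a point): turned beech bookshelf foot, 60 g: a 38 mm cylinder on a 46 mm wide, 6 mm thick mounting flange, 44 mm high in all; this point is on its axis half-way up (22 mm); z is the foot's axis, starts standing flange down. None if absent
- foot2_flange (a point): centre of the underside of that foot's flange (22 mm below its centre)
- foot3_center (a point): turned beech bookshelf foot, 60 g: a 38 mm cylinder on a 46 mm wide, 6 mm thick mounting flange, 44 mm high in all; this point is on its axis half-way up (22 mm); z is the foot's axis, starts standing flange down. None if absent
- foot3_flange (a point): centre of the underside of that foot's flange (22 mm below its centre)
- press_grip (a point): hand press plate (like a plasterer's float), 0.42 kg: flat steel plate 80 (x) x 170 (y) x 10 mm with a wooden bridge handle along y. This point: centre of the handle's bar, 20 mm wide (x), 24 high, 148 long (y), 70 mm above the flat underside, z up. The opening under the bar is 48 mm high and 120 mm long (y), between two 14 mm legs
- press_face (a point): centre of the press plate's flat underside
- hook_seat (a point): point of the fixed double hook midway between its two prongs, level with their top, 203 mm above the work surface; x points from the prong tips to the uprights. The press plate hangs with its bar across both prongs (bar along y, bar centre 12 mm above this point, x from -20 to +30 mm); the gripper fits between the prongs
- hook_stand: the double hook: two parallel level 8 mm steel rods at y = +-36 mm, running from uprights at x = +78 mm (no higher than the prongs) to x = -30 mm, then turned up: tips at x = -38 mm, 17 mm above the prongs' top. Wooden foot 150 x 130 x 18 mm below; origin on its underside below the hook point, axes as there
- red_box_in (a point): open red plastic box, fixed: centre of its inner floor, 7 mm above the work surface. Inside 112 (x) x 212 mm (y), walls 4 mm thick, rim 26 mm above the inner floor; the lid, hinged on the +x rim, stands open leaning back, about 120 mm tall
- chuck_key: steel drill chuck key, a 70 mm cross bar on a 55 mm shank, 14 mm high (bystander, to be left where it lies)
- brace: chrome corner brace, two 50 mm legs, 50 mm high (bystander, to be left where it lies)
- shelf_peg: loose wooden shelf peg, 12 mm thick, 30 mm long (bystander, to be left where it lies)
There are look-alikes about, which are no part of the job. What is shaped like the part that bears foot1_center but white is not meant.

How it is judged:
On the way, in this order (a step that is already met when the one before it is completed fails the run):
1. every foot stands flange down, let go, within 6 mm of the centre of a circle on the sprung plate, and both outer circles are taken (horizontal distance between any of foot1_flange, foot2_flange, foot3_flange and circle_left below 0.008 m and horizontal distance between any of foot1_flange, foot2_flange, foot3_flange and circle_right below 0.008 m and ((horizontal distance between foot1_flange and circle_left below 0.006 m and z of foot1_flange in the frame of circle_left below 0.006 m) or (horizontal distance between foot1_flange and circle_mid below 0.006 m and z of foot1_flange in the frame of circle_mid below 0.006 m) or (horizontal distance between foot1_flange and circle_right below 0.006 m and z of foot1_flange in the frame of circle_right below 0.006 m)) and angle between each of foot1_center, foot2_center, foot3_center's own z axis and vertical below 0.12 rad and contact force between the fingers and foot1 below 0.1 N and ((horizontal distance between foot2_flange and circle_left below 0.006 m and z of foot2_flange in the frame of circle_left below 0.006 m) or (horizontal distance between foot2_flange and circle_mid below 0.006 m and z of foot2_flange in the frame of circle_mid below 0.006 m) or (horizontal distance between foot2_flange and circle_right below 0.006 m and z of foot2_flange in the frame of circle_right below 0.006 m)) and contact force between the fingers and foot2 below 0.1 N and ((horizontal distance between foot3_flange and circle_left below 0.006 m and z of foot3_flange in the frame of circle_left below 0.006 m) or (horizontal distance between foot3_flange and circle_mid below 0.006 m and z of foot3_flange in the frame of circle_mid below 0.006 m) or (horizontal distance between foot3_flange and circle_right below 0.006 m and z of foot3_flange in the frame of circle_right below 0.006 m)) and contact force between the fingers and foot3 below 0.1 N), for 0.2 s.
2. 0.6 s long the press plate, within 4.5 degrees of level, bears on every foot and the sprung plate is bottomed (over 8.8 mm), level within 2 degrees, feet within 8 mm of their circles (horizontal distance between any of foot1_flange, foot2_flange, foot3_flange and circle_left below 0.008 m and horizontal distance between any of foot1_flange, foot2_flange, foot3_flange and circle_right below 0.008 m and value of joint plate_travel above 0.0088 m and angle between circle_mid's own z axis and vertical below 0.035 rad and angle between press_face's own z axis and vertical below 0.08 rad and ((horizontal distance between foot1_flange and circle_left below 0.008 m and z of foot1_flange in the frame of circle_left below 0.006 m) or (horizontal distance between foot1_flange and circle_mid below 0.008 m and z of foot1_flange in the frame of circle_mid below 0.006 m) or (horizontal distance between foot1_flange and circle_right below 0.008 m and z of foot1_flange in the frame of circle_right below 0.006 m)) and angle between each of foot1_center, foot2_center, foot3_center's own z axis and vertical below 0.12 rad and contact force between press and foot1 above 0.8 N and ((horizontal distance between foot2_flange and circle_left below 0.008 m and z of foot2_flange in the frame of circle_left below 0.006 m) or (horizontal distance between foot2_flange and circle_mid below 0.008 m and z of foot2_flange in the frame of circle_mid below 0.006 m) or (horizontal distance between foot2_flange and circle_right below 0.008 m and z of foot2_flange in the frame of circle_right below 0.006 m)) and contact force between press and foot2 above 0.8 N and ((horizontal distance between foot3_flange and circle_left below 0.008 m and z of foot3_flange in the frame of circle_left below 0.006 m) or (horizontal distance between foot3_flange and circle_mid below 0.008 m and z of foot3_flange in the frame of circle_mid below 0.006 m) or (horizontal distance between foot3_flange and circle_right below 0.008 m and z of foot3_flange in the frame of circle_right below 0.006 m)) and contact force between press and foot3 above 0.8 N), for 0.6 s.
At the end, for the whole second after the job is handed in: The press plate hangs at rest by its handle bar across both prongs of the double hook (bar resting on the prongs, centred between them within 28 mm, tilted less than 0.2 rad), and every foot stands upright (within 0.12 rad) at rest on the floor of the red box (z of press_grip in the frame of hook_seat between 0.006 and 0.022 m and x of press_grip in the frame of hook_seat between -0.032 and 0.066 m and y of press_grip in the frame of hook_seat between -0.028 and 0.028 m and angle between press_grip's own z axis and vertical below 0.2 rad and linear speed of each of press, foot1, foot2, foot3 below 0.03 m/s and x of foot1_flange in the frame of red_box_in between -0.045 and 0.045 m and y of foot1_flange in the frame of red_box_in between -0.095 and 0.095 m and z of foot1_flange in the frame of red_box_in between -0.006 and 0.006 m and angle between each of foot1_center, foot2_center, foot3_center's own z axis and vertical below 0.12 rad and x of foot2_flange in the frame of red_box_in between -0.045 and 0.045 m and y of foot2_flange in the frame of red_box_in between -0.095 and 0.095 m and z of foot2_flange in the frame of red_box_in between -0.006 and 0.006 m and x of foot3_flange in the frame of red_box_in between -0.045 and 0.045 m and y of foot3_flange in the frame of red_box_in between -0.095 and 0.095 m and z of foot3_flange in the frame of red_box_in between -0.006 and 0.006 m); the robot touches nothing.
It fails at once if the chuck key, the corner brace or the loose shelf peg is moved more than 4 cm (distance of any of chuck_key, brace, shelf_peg from where it was at the start of the episode above 0.04 m).
Of foot1, foot2, foot3 only 2 to 3 are there at a start; the rules pass over those that are not, and their reading is None.
At some moment in a run one of foot1, foot2, foot3 may be knocked a few centimetres aside while the robot is not near it.
It also fails if it takes over 210 s, if anything falls off the work surface, if the arm or the gripper's body presses on something with over 40 N, if the wrist force passes 120 N, or if a joint passes its speed limit or range.

## Working session

There is one attempt and no reset: what is moved stays moved. The work goes in short steps, Python scripts to look and compute and a tool call to move; the robot and the scene stay as the last step left them, time stands still between calls to the robot, and variables do not carry over. Pictures are saved under pics/ and viewed, about 12 in all and at most 16, crops included, and the job is handed in when it is done.

Besides the shell and the picture viewer there is one more tool, called after "Call:" as name(argument=value, ...) on one line, values as JSON. jog_arm: Moves the arm, as the interface text tells. Its arguments: {"type":"object","properties":{"rows":{"type":"array","items":{"type":"array","items":{"type":"number"}}},"force":{"type":"number"}},"required":["rows"]}

```bash
mkdir -p pics; ls; cat > h.py <<'E'
import numpy as np, cv2, sys
from scipy.spatial.transform import Rotation as R
from workcell import monitor, imaging, finish_job, bot
def tool():
    s=monitor.read_state(); T=np.eye(4); T[:3,:3]=R.from_rotvec(s['tcp_rot']).as_matrix(); T[:3,3]=s['tool_pos']; return T
def grab(name,tag):
    Tt=tool(); im=imaging.read_camera(name); p=imaging.camera_params(name)
    T=p['T'] if name!='wrist' else Tt@np.array(p['T_tool_cam'])
    cv2.imwrite(f'pics/{tag}.png',im); np.savez(f'pics/{tag}.npz',T=T,K=[p['fx'],p['fy'],p['cx'],p['cy']]); return im
def px(tag,u,v,z):
    d=np.load(f'pics/{tag}.npz'); fx,fy,cx,cy=d['K']; T=d['T']
    r=T[:3,:3]@np.array([(u-cx)/fx,(v-cy)/fy,1]); o=T[:3,3]; return o+r*(z-o[2])/r[2]
def proj(tag,P):
    d=np.load(f'pics/{tag}.npz'); fx,fy,cx,cy=d['K']; T=d['T']; c=T[:3,:3].T@(np.array(P)-T[:3,3]); return np.array([fx*c[0]/c[2]+cx,fy*c[1]/c[2]+cy])
def go(P,yaw=None):
    """rows numbers: shift in tool axes to reach world P ; turn for tool y axis at yaw (pointing down)"""
    T=tool(); d=T[:3,:3].T@(np.array(P)-T[:3,3]); rv=np.zeros(3)
    if yaw is not None:
        best=None
        for k in (0,np.pi):
            y=np.array([np.cos(yaw+k),np.sin(yaw+k),0]); x=np.array([0,0,-1.]); M=np.stack([x,y,np.cross(x,y)],1)
            r=R.from_matrix(T[:3,:3].T@M).as_rotvec()
            if best is None or np.linalg.norm(r)<np.linalg.norm(best): best=r
        rv=best
    print('shift',d.round(4),'turn',rv.round(4)); return d,rv
E
python3 - <<'E'
from h import *
np.set_printoptions(suppress=True,precision=4)
print(monitor.read_state())
a=grab('top','top0'); b=grab('side','side0'); 
for n in('top0','side0'):
    d=np.load(f'pics/{n}.npz'); print(d['K'],d['T'])
print(imaging.camera_params('wrist'))
cv2.imwrite('pics/top0b.png',cv2.resize(a,(800,600),interpolation=cv2.INTER_CUBIC))
cv2.imwrite('pics/side0b.png',cv2.resize(b,(800,600),interpolation=cv2.INTER_CUBIC))
E
```

```text
pics
{'time': 0.0, 'q': array([ 1.1091,  0.2648,  1.6054,  0.    ,  1.2737, -0.0369]), 'joint_vel': array([ 0.0007, -0.0004,  0.0002,  0.0002, -0.0009,  0.0021]), 'joint_torque': array([  0.0021, -51.5113, -36.7314,   0.0002,   0.0129,  -0.    ]), 'tool_pos': array([0.2779, 0.6144, 0.23  ]), 'tcp_rot': array([ 0.3315,  1.5456, -0.3349]), 'wrist_force': array([-0.0161,  0.3235,  0.2986]), 'torque': array([-0.0221, -0.0059,  0.0244]), 'width': 1.0004071204131626}
[479.6653 479.6653 257.2124 191.9517] [[ 0.0091 -0.9837  0.1796  0.3803]
 [-0.9999 -0.0074  0.0102 -0.0116]
 [-0.0087 -0.1797 -0.9837  1.1811]
 [ 0.      0.      0.      1.    ]]
[382.5457 382.5457 251.6859 193.9685] [[ 0.9633 -0.183   0.1964  0.3762]
 [-0.2681 -0.6916  0.6707 -0.5581]
 [ 0.0131 -0.6987 -0.7153  0.7383]
 [ 0.      0.      0.      1.    ]]
{'fx': 269.9939735257741, 'fy': 269.9939735257741, 'cx': 254.91064888624447, 'cy': 194.19977748651402, 'T_tool_cam': array([[-0.0009, -0.2662,  0.9639, -0.1425],
       [ 1.    , -0.    ,  0.0009,  0.0003],
       [-0.0002,  0.9639,  0.2662, -0.0665],
       [ 0.    ,  0.    ,  0.    ,  1.    ]])}
```

View pics/top0b.png

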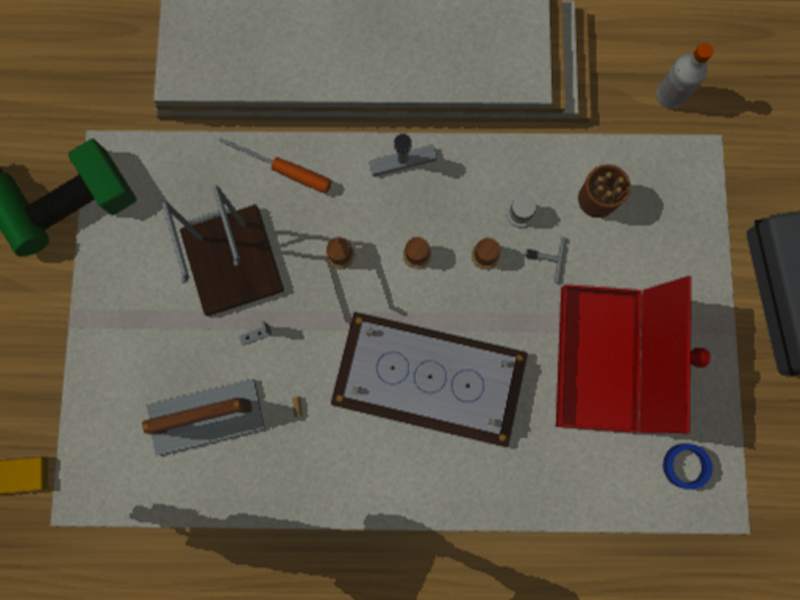

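View pics/side0b.png

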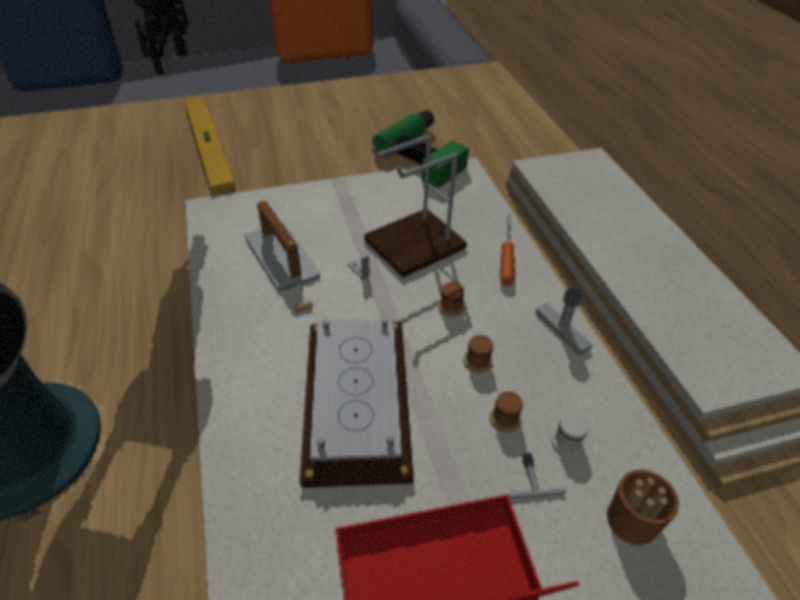

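```bash
python3 - <<'E'
from h import *
np.set_printoptions(suppress=True,precision=4)
s=1/1.5625
def p(u,v,z,t='top0'): return px(t,u*s,v*s,z)
for n,u,v,z in [('cL',393,368,.045),('cM',430,377,.045),('cR',468,386,.045),('fA',339.5,246,.044),('fB',417.5,245,.044),('fC',487.5,246,.044),
 ('pressbar+',147,426,.082),('pressbar-',250,406,.082),('plate tl',148,405,.01),('tr',256,380,.01),('bl',160,454,.01),('br',265,428,.01),
 ('tip1',184,279,.22),('tip2',236,263,.22),('up1',167,204,.203),('up2',219,187,.203),('hookfoot tl',181,231,.018),('tr',257,206,.018),('br',283,290,.018),('bl',208,315,.018),
 ('box tl',563,290,.033),('box tr',640,290,.033),('box bl',558,428,.033),('box br',639,430,.033),('key',560,258,.01),('peg',298,406,.01),('brace',255,333,.02),('white',523,208,.044)]:
  P=p(u,v,z); print(n,P, np.hypot(P[0],P[1]).round(3))
print('side');
for n,u,v,z in [('cL',356,350,.045),('cM',356,381,.045),('cR',356,415,.045),('fA',452,290,.044),('fB',480,344,.044),('fC',508,402,.044),('bar+',265,206,.082),('bar-',294,267,.082)]: print(n,p(u,v,z,'side0'))
a=cv2.imread('pics/top0.png'); cv2.imwrite('pics/c1.png',cv2.resize(a[115:300,85:255],None,fx=4,fy=4,interpolation=cv2.INTER_CUBIC)[:600])
E
```

```text
cL [0.4827 0.0127 0.045 ] 0.483
cM [ 0.4695 -0.0434  0.045 ] 0.472
cR [ 0.4565 -0.1007  0.045 ] 0.467
fA [0.6729 0.0986 0.044 ] 0.68
fB [ 0.6753 -0.0234  0.044 ] 0.676
fC [ 0.6744 -0.1327  0.044 ] 0.687
pressbar+ [0.3923 0.3679 0.082 ] 0.538
pressbar- [0.4223 0.2195 0.082 ] 0.476
plate tl [0.4252 0.3934 0.01  ] 0.579
tr [0.4653 0.2271 0.01  ] 0.518
bl [0.3509 0.3697 0.01  ] 0.51
br [0.3916 0.2099 0.01  ] 0.444
tip1 [0.5815 0.2849 0.22  ] 0.648
tip2 [0.6036 0.2175 0.22  ] 0.642
up1 [0.6893 0.3197 0.203 ] 0.76
up2 [0.7139 0.25   0.203 ] 0.756
hookfoot tl [0.7027 0.3569 0.018 ] 0.788
tr [0.7453 0.2362 0.018 ] 0.782
br [0.6072 0.1889 0.018 ] 0.636
bl [0.5662 0.3057 0.018 ] 0.643
box tl [ 0.6075 -0.2506  0.033 ] 0.657
box tr [ 0.6083 -0.3702  0.033 ] 0.712
box bl [ 0.3954 -0.2368  0.033 ] 0.461
box br [ 0.3935 -0.3584  0.033 ] 0.532
key [ 0.6642 -0.2521  0.01  ] 0.71
peg [0.4257 0.1601 0.01  ] 0.455
brace [0.5379 0.2298 0.02  ] 0.585
white [ 0.7365 -0.1893  0.044 ] 0.76
side
cL [0.4859 0.0112 0.045 ]
cM [ 0.4728 -0.0452  0.045 ]
cR [ 0.4597 -0.1014  0.045 ]
fA [0.6694 0.0972 0.044 ]
fB [ 0.6714 -0.0251  0.044 ]
fC [ 0.6704 -0.1351  0.044 ]
bar+ [0.3973 0.3543 0.082 ]
bar- [0.4223 0.1776 0.082 ]
```

```bash
python3 - <<'E'
from h import *
np.set_printoptions(suppress=True,precision=4)
print(tool()); go((.671,.098,.17),np.radians(-13)); go((.6733,-.0243,.17),np.radians(-13))
E
```

```text
[[-0.0009  0.4122  0.9111  0.2779]
 [-0.0019  0.9111 -0.4122  0.6144]
 [-1.     -0.0021 -0.0001  0.2301]
 [ 0.      0.      0.      1.    ]]
shift [ 0.0607 -0.3083  0.571 ] turn [1.3729 0.0014 0.0018]
shift [ 0.0609 -0.4188  0.6235] turn [1.3729 0.0014 0.0018]
```

View pics/c1.png

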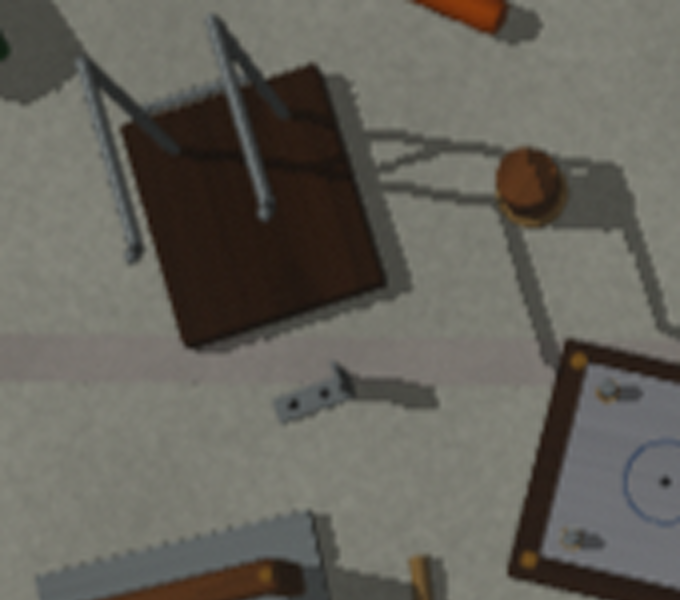

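Call:
jog_arm(rows=[[-0.08, 0, 0, 0.3, 0, 0, 100], [-0.08, -0.1, 0.15, 0.5, 0, 0, 100], [-0.08, -0.4188, 0.6235, 1.3729, 0.0014, 0.0018, 100], [-0.08, -0.4188, 0.6235, 1.3729, 0.0014, 0.0018, 100], [-0.08, -0.4188, 0.6235, 1.3729, 0.0014, 0.0018, 100], [-0.08, -0.4188, 0.6235, 1.3729, 0.0014, 0.0018, 100], [-0.08, -0.4188, 0.6235, 1.3729, 0.0014, 0.0018, 100], [-0.08, -0.4188, 0.6235, 1.3729, 0.0014, 0.0018, 100], [-0.08, -0.4188, 0.6235, 1.3729, 0.0014, 0.0018, 100], [-0.08, -0.4188, 0.6235, 1.3729, 0.0014, 0.0018, 100], [-0.08, -0.4188, 0.6235, 1.3729, 0.0014, 0.0018, 100], [-0.08, -0.4188, 0.6235, 1.3729, 0.0014, 0.0018, 100], [-0.08, -0.4188, 0.6235, 1.3729, 0.0014, 0.0018, 100], [-0.08, -0.4188, 0.6235, 1.3729, 0.0014, 0.0018, 100], [-0.08, -0.4188, 0.6235, 1.3729, 0.0014, 0.0018, 100], [-0.08, -0.4188, 0.6235, 1.3729, 0.0014, 0.0018, 100], [0.03, -0.4188, 0.6235, 1.3729, 0.0014, 0.0018, 100], [0.061, -0.4188, 0.6235, 1.3729, 0.0014, 0.0018, 100], [0.061, -0.4188, 0.6235, 1.3729, 0.0014, 0.0018, 100], [0.061, -0.4188, 0.6235, 1.3729, 0.0014, 0.0018, 100]])

```text
time: 2.1
tool_pos: [0.6672, -0.0242, 0.1607]
tcp_rot: [1.367, 1.104, -1.388]
wrist_force: [-1.8, -0.1, -1.2]
width: 1.001
```

```bash
python3 - <<'E'
from h import *
np.set_printoptions(suppress=True,precision=4)
print(monitor.read_state()['time'],tool())
a=grab('wrist','w1'); 
for P in [(.671,.098,.044),(.6733,-.0243,.044),(.6724,-.1339,.044),(.4843,.012,.045)]: 
  print(proj('w1',P)*1.5625)
cv2.imwrite('pics/w1b.png',cv2.resize(a,(800,600),interpolation=cv2.INTER_CUBIC))
E
```

```text
2.1 [[-0.0161  0.9741 -0.2255  0.6672]
 [ 0.0012 -0.2255 -0.9742 -0.0242]
 [-0.9999 -0.0159  0.0024  0.1607]
 [ 0.      0.      0.      1.    ]]
[357.1292  89.4752]
[408.995  295.1785]
[441.9738 443.2437]
[109.6617 305.2753]
```

View pics/w1b.png

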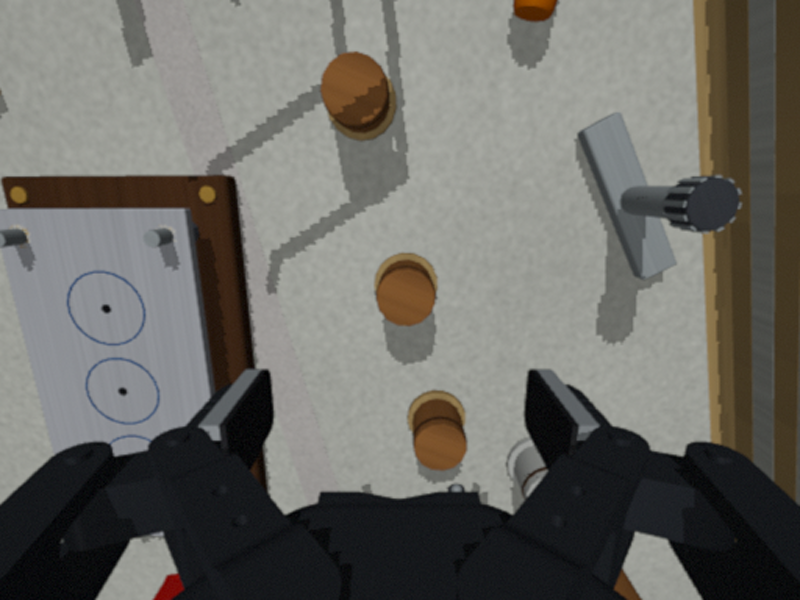

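```bash
python3 - <<'E'
from h import *
np.set_printoptions(suppress=True,precision=4)
s=.64
for n,u,v,z in [('A',355,88.5,.044),('B',406,295,.044),('C',441,443,.044),('cL',106.5,308.5,.045),('cM',123,391,.045)]: print(n,px('w1',u*s,v*s,z))
go((.673,-.0245,.06),np.radians(-13)); go((.673,-.0245,.013),np.radians(-13))
E
```

```text
A [0.67   0.0988 0.044 ]
B [ 0.6715 -0.0238  0.044 ]
C [ 0.6718 -0.1336  0.044 ]
cL [0.4814 0.0104 0.045 ]
cM [ 0.4686 -0.0467  0.045 ]
shift [ 0.1052  0.004  -0.0005] turn [-0.0002  0.0014  0.0094]
shift [ 0.1522  0.0045 -0.0005] turn [-0.0002  0.0014  0.0094]
```

Call:
jog_arm(rows=[[0.05, 0.004, 0, 0, 0, 0.009, 100], [0.1, 0.004, 0, 0, 0.001, 0.009, 100], [0.14, 0.004, 0, 0, 0.001, 0.009, 100], [0.15, 0.004, 0, 0, 0.001, 0.009, 100], [0.15, 0.004, 0, 0, 0.001, 0.009, 30], [0.15, 0.004, 0, 0, 0.001, 0.009, 30], [0.15, 0.004, 0, 0, 0.001, 0.009, 30], [0.15, 0.004, 0, 0, 0.001, 0.009, 30], [0.15, 0.004, 0, 0, 0.001, 0.009, 30], [0.15, 0.004, 0, 0, 0.001, 0.009, 30]], force=40)

```text
time: 3.15
tool_pos: [0.6757, -0.0251, 0.0195]
tcp_rot: [1.378, 1.088, -1.37]
wrist_force: [-1.7, 0.1, 6.7]
width: 0.43
```

```bash
python3 - <<'E'
from h import *
np.set_printoptions(suppress=True,precision=4)
print(tool()); T=tool()
go((.60,-.03,.15),np.radians(-13));go((.470,-.0452,.12),np.radians(-13));go((.470,-.0452,.05+T[2,3]),np.radians(-13))
E
```

```text
[[ 0.0063  0.9743 -0.2252  0.6757]
 [-0.0007 -0.2252 -0.9743 -0.0251]
 [-1.      0.0063 -0.0007  0.0195]
 [ 0.      0.      0.      1.    ]]
shift [-0.1309 -0.0718  0.0217] turn [-0.0003 -0.0007 -0.0063]
shift [-0.1017 -0.1952  0.0658] turn [-0.0003 -0.0007 -0.0063]
shift [-0.0513 -0.1955  0.0659] turn [-0.0003 -0.0007 -0.0063]
```

Call:
jog_arm(rows=[[-0.04, 0, 0, 0, 0, -0.006, 30], [-0.09, 0, 0, 0, 0, -0.006, 30], [-0.13, -0.07, 0.0217, 0, 0, -0.006, 30], [-0.13, -0.195, 0.066, 0, 0, -0.006, 30], [-0.13, -0.195, 0.066, 0, 0, -0.006, 30], [-0.13, -0.195, 0.066, 0, 0, -0.006, 30], [-0.12, -0.195, 0.066, 0, 0, -0.006, 30], [-0.11, -0.195, 0.066, 0, 0, -0.006, 30], [-0.11, -0.195, 0.066, 0, 0, -0.006, 30], [-0.11, -0.195, 0.066, 0, 0, -0.006, 30]])

```text
time: 4.15
tool_pos: [0.4715, -0.0455, 0.1288]
tcp_rot: [1.376, 1.092, -1.373]
wrist_force: [0.9, 0.1, -0.5]
width: 0.425
```

```bash
python3 - <<'E'
from h import *
np.set_printoptions(suppress=True,precision=4)
s=monitor.read_state(); T=tool(); print(s['time'],T,s['wrist_force'],s['width'])
a=grab('wrist','w2'); cv2.imwrite('pics/w2b.png',cv2.resize(a,(800,600),interpolation=cv2.INTER_CUBIC))
go((.470,-.0452,.05+.0195),np.radians(-13))
E
```

```text
4.15 [[ 0.0017  0.9743 -0.2251  0.4715]
 [ 0.0005 -0.2251 -0.9743 -0.0455]
 [-1.      0.0015 -0.0009  0.1288]
 [ 0.      0.      0.      1.    ]] [ 0.9035  0.0907 -0.5283] 0.425388534270718
shift [ 0.0594 -0.0018  0.0002] turn [ 0.     -0.0009 -0.0016]
```

View pics/w2b.png

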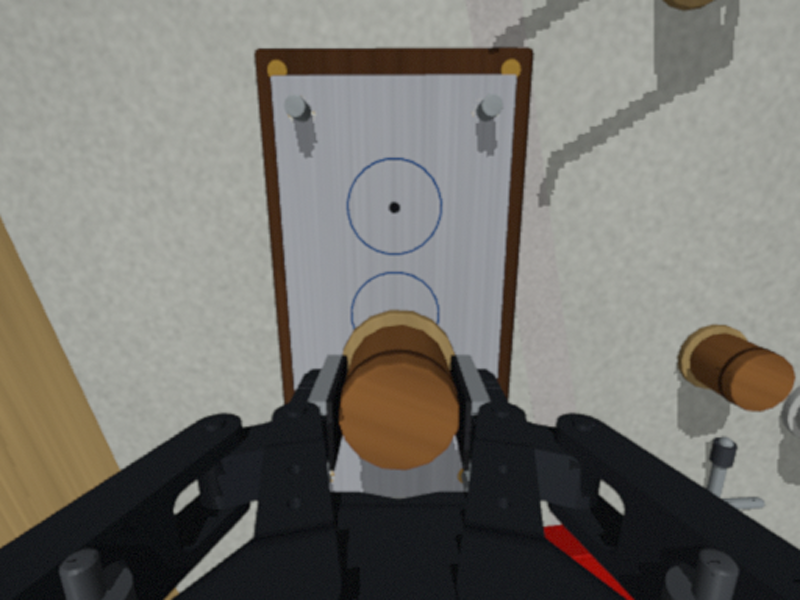

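```bash
python3 - <<'E'
from h import *
np.set_printoptions(suppress=True,precision=4)
cL=px('w2',394.3*.64,207.8*.64,.045); print(cL)
b=np.radians(-13); yj=np.array([-np.sin(b),np.cos(b),0])
print(cL-.058*yj, cL-.116*yj); T=tool()
print('foot axis ~', T[:3,3]+T[:3,2]*.001)
E
```

```text
[0.4834 0.0105 0.045 ]
[ 0.4703 -0.0461  0.045 ] [ 0.4573 -0.1026  0.045 ]
foot axis ~ [ 0.4715 -0.0464  0.1289]
```

Call:
jog_arm(rows=[[0.03, -0.001, 0, 0, 0, 0, 30], [0.05, -0.001, 0, 0, 0, 0, 30], [0.058, -0.001, 0, 0, 0, 0, 30], [0.061, -0.001, 0, 0, 0, 0, 30], [0.062, -0.001, 0, 0, 0, 0, 30], [0.062, -0.001, 0, 0, 0, 0, 30]])

```text
time: 4.8
tool_pos: [0.4719, -0.0453, 0.0677]
tcp_rot: [1.376, 1.091, -1.372]
wrist_force: [-0.2, -0.2, -0.9]
width: 0.43
```

Call:
jog_arm(rows=[[0.001, -0.0015, 0, 0, 0, 0, 30], [0.002, -0.0015, 0, 0, 0, 0, 30], [0.002, -0.0015, 0, 0, 0, 0, 30]])

```text
time: 5.1
tool_pos: [0.4706, -0.045, 0.0661]
tcp_rot: [1.377, 1.091, -1.371]
wrist_force: [-0.6, 0.8, -0.8]
width: 0.435
```

Call:
jog_arm(rows=[[0, 0, 0, 0, 0, 0, 60], [0, 0, 0, 0, 0, 0, 80], [0, 0, 0, 0, 0, 0, 100], [0, 0, 0, 0, 0, 0, 100], [-0.04, 0, 0, 0, 0, 0, 100], [-0.08, 0, 0, 0, 0, 0, 100], [-0.1, 0, 0, 0, 0, 0, 100], [-0.1, 0, 0, 0, 0, 0, 100]])

```text
time: 5.9
tool_pos: [0.4733, -0.0455, 0.1702]
tcp_rot: [1.38, 1.085, -1.365]
wrist_force: [0.4, 0.4, -0.2]
width: 1.001
```

```bash
cat >> h.py <<'E'
def foottop(tag,P,win=40):
    """centroid of brightest brown blob (lit top face) near expected foot top P; returns world at P z"""
    im=cv2.imread(f'pics/{tag}.png'); u,v=proj(tag,P).astype(int); u0,v0=max(u-win,0),max(v-win,0); c=im[v0:v+win,u0:u+win]
    h=cv2.cvtColor(c,cv2.COLOR_BGR2HSV); m=((h[...,0]>4)&(h[...,0]<18)&(h[...,1]>110)&(h[...,2]>85)).astype(np.uint8)
    n,l,st,ce=cv2.connectedComponentsWithStats(m); k=1+np.argmax(st[1:,4]); q=ce[k]+[u0,v0]
    print('foot px',(q*1.5625).round(1),'exp',(proj(tag,P)*1.5625).round(1),'area',st[k,4],'wh',st[k,2:4],'->',px(tag,*q,P[2])); return px(tag,*q,P[2])
E
python3 - <<'E'
from h import *
np.set_printoptions(suppress=True,precision=4)
foottop('w1',(.672,-.024,.044)); foottop('w1',(.672,-.1336,.044))
grab('wrist','w3'); T=tool(); print(T[:3,3]); foottop('w3',(.4702,-.0455,.089)); go((.672,-.1336,.16),np.radians(-13))
E
```

```text
foot px [404.9 296. ] exp [406.9 295.2] area 1068 wh [38 36] -> [ 0.6707 -0.0243  0.044 ]
foot px [439.1 445.4] exp [441.3 443. ] area 795 wh [33 31] -> [ 0.6701 -0.1351  0.044 ]
[ 0.4717 -0.0452  0.1678]
foot px [391.1 315.3] exp [389.3 315.2] area 1367 wh [42 41] -> [ 0.4712 -0.0458  0.089 ]
shift [0.0095 0.215  0.0411] turn [ 0.     -0.0015 -0.008 ]
```

Call:
jog_arm(rows=[[0, 0.05, 0.01, 0, 0, -0.008, 100], [0, 0.1, 0.02, 0, 0, -0.008, 100], [0, 0.15, 0.03, 0, 0, -0.008, 100], [0, 0.2, 0.04, 0, 0, -0.008, 100], [0.009, 0.215, 0.041, 0, 0, -0.008, 100], [0.009, 0.215, 0.041, 0, 0, -0.008, 100], [0.009, 0.215, 0.041, 0, 0, -0.008, 100], [0.009, 0.215, 0.041, 0, 0, -0.008, 100]])

```text
time: 6.75
tool_pos: [0.6702, -0.1329, 0.1591]
tcp_rot: [1.374, 1.097, -1.376]
wrist_force: [-0.8, -0.2, 0.1]
width: 1.001
```

```bash
python3 - <<'E'
from h import *
np.set_printoptions(suppress=True,precision=4)
grab('wrist','w4'); T=tool(); print(T[:3,3]); C=foottop('w4',(.672,-.1336,.044)); foottop('w4',(.4702,-.0455,.089)); go((C[0]+.0005,C[1],.013),np.radians(-13))
E
```

```text
[ 0.6705 -0.1329  0.1599]
foot px [398.2 301.1] exp [400.3 298.9] area 1067 wh [37 37] -> [ 0.6704 -0.1347  0.044 ]
foot px [  2.6 251.9] exp [-28.2 243.5] area 104 wh [ 6 27] -> [ 0.4834 -0.0529  0.089 ]
shift [0.1469 0.001  0.0019] turn [ 0.0005 -0.0015  0.0017]
```

Call:
jog_arm(rows=[[0.05, 0.001, 0.001, 0, -0.001, 0.001, 100], [0.1, 0.001, 0.001, 0, -0.001, 0.001, 100], [0.13, 0.001, 0.001, 0, -0.001, 0.001, 100], [0.144, 0.001, 0.001, 0, -0.001, 0.001, 100], [0.144, 0.001, 0.001, 0, -0.001, 0.001, 100], [0.144, 0.001, 0.001, 0, 0, 0, 60], [0.144, 0.001, 0.001, 0, 0, 0, 30], [0.144, 0.001, 0.001, 0, 0, 0, 30], [0.144, 0.001, 0.001, 0, 0, 0, 30], [0.144, 0.001, 0.001, 0, 0, 0, 30], [0.144, 0.001, 0.001, 0, 0, 0, 30], [0.144, 0.001, 0.001, 0, 0, 0, 30]])

```text
time: 8.0
tool_pos: [0.6729, -0.1342, 0.0186]
tcp_rot: [1.376, 1.093, -1.372]
wrist_force: [-1.1, 0.7, 6.8]
width: 0.432
```

```bash
python3 - <<'E'
from h import *
np.set_printoptions(suppress=True,precision=4)
print(tool())
go((.672,-.1336,.14),np.radians(-13)); go((.4573,-.1022,.14),np.radians(-13))
E
```

```text
[[ 0.0025  0.9745 -0.2245  0.6729]
 [ 0.0009 -0.2245 -0.9745 -0.1342]
 [-1.      0.0022 -0.0015  0.0186]
 [ 0.      0.      0.      1.    ]]
shift [-0.1214 -0.0008 -0.0006] turn [ 0.0005 -0.0015 -0.0022]
shift [-0.1219 -0.2171  0.017 ] turn [ 0.0005 -0.0015 -0.0022]
```

Call:
jog_arm(rows=[[-0.05, 0, 0, 0, 0, 0, 30], [-0.1, 0, 0, 0, 0, 0, 30], [-0.122, -0.05, 0.004, 0, 0, 0, 30], [-0.122, -0.1, 0.008, 0, -0.001, -0.002, 30], [-0.122, -0.15, 0.012, 0, -0.001, -0.002, 30], [-0.122, -0.2, 0.016, 0, -0.001, -0.002, 30], [-0.122, -0.217, 0.017, 0, -0.001, -0.002, 30], [-0.122, -0.217, 0.017, 0, -0.001, -0.002, 30], [-0.122, -0.217, 0.017, 0, -0.001, -0.002, 30], [-0.122, -0.217, 0.017, 0, -0.001, -0.002, 30]])

```text
time: 9.0
tool_pos: [0.4589, -0.1026, 0.1409]
tcp_rot: [1.375, 1.092, -1.372]
wrist_force: [-0.7, -0.7, -0.9]
width: 0.431
```

```bash
python3 - <<'E'
from h import *
np.set_printoptions(suppress=True,precision=4)
a=grab('wrist','w5'); print(tool()[:3,3]); foottop('w5',(.4706,-.0457,.089)); foottop('w5',tool()[:3,3]+[0,0,.022])
go((.4573,-.1022,.0655),np.radians(-13))
E
```

```text
[ 0.459  -0.1026  0.1407]
foot px [394.4 208. ] exp [392.7 209.1] area 2261 wh [52 55] -> [ 0.4715 -0.0454  0.089 ]
foot px [397.5 415.1] exp [395.4 407.1] area 4286 wh [75 71] -> [ 0.459  -0.1055  0.1627]
shift [ 0.0752 -0.0018  0.    ] turn [ 0.0005 -0.0004 -0.0019]
```

Call:
jog_arm(rows=[[0.04, -0.002, -0.001, 0, 0, -0.001, 30], [0.06, -0.002, -0.001, 0, 0, -0.001, 30], [0.07, -0.003, -0.001, 0, 0, -0.001, 30], [0.075, -0.003, -0.001, 0, 0, -0.001, 30], [0.076, -0.003, -0.001, 0, 0, -0.001, 30], [0.077, -0.003, -0.001, 0, 0, -0.001, 30], [0.077, -0.003, -0.001, 0, 0, -0.001, 30]])

```text
time: 9.75
tool_pos: [0.4575, -0.1012, 0.0647]
tcp_rot: [1.375, 1.091, -1.372]
wrist_force: [-0.5, 0.2, -0.9]
width: 0.436
```

Call:
jog_arm(rows=[[0, 0, 0, 0, 0, 0, 60], [0, 0, 0, 0, 0, 0, 80], [0, 0, 0, 0, 0, 0, 100], [0, 0, 0, 0, 0, 0, 100], [-0.04, 0, 0, 0, 0, 0, 100], [-0.08, 0, 0, 0, 0, 0, 100], [-0.1, 0.03, -0.04, 0, 0, 0, 100], [-0.1, 0.06, -0.08, 0, 0, 0, 100], [-0.1, 0.09, -0.12, 0, 0, 0, 100], [-0.1, 0.12, -0.16, 0, 0, 0, 100], [-0.1, 0.14, -0.2, 0, 0, 0, 100], [-0.1, 0.161, -0.242, 0, 0, 0, 100], [-0.095, 0.161, -0.242, 0, 0, 0, 100], [-0.095, 0.161, -0.242, 0, 0, 0, 100], [-0.095, 0.161, -0.242, 0, 0, 0, 100]])

```text
time: 11.25
tool_pos: [0.6672, 0.0978, 0.1594]
tcp_rot: [1.374, 1.092, -1.374]
wrist_force: [-0.6, -0.1, -0.4]
width: 1.002
```

```bash
python3 - <<'E'
from h import *
np.set_printoptions(suppress=True,precision=4)
grab('wrist','w6'); T=tool(); print(T[:3,3]); C=foottop('w6',(.6705,.0985,.044)); go((C[0]+.0005,C[1]+.0005,.016),np.radians(-13))
E
```

```text
[0.6673 0.0974 0.1599]
foot px [395.3 289.3] exp [401.4 295.6] area 788 wh [37 33] -> [0.6677 0.1034 0.044 ]
shift [ 0.1439 -0.0009 -0.0066] turn [-0.0004  0.0004 -0.0017]
```

Call:
jog_arm(rows=[[0.05, 0.003, -0.001, 0, 0, -0.001, 100], [0.1, 0.003, -0.001, 0, 0, -0.001, 100], [0.13, 0.003, -0.002, 0, 0, -0.001, 100], [0.144, 0.003, -0.002, 0, 0, -0.001, 100], [0.144, 0.003, -0.002, 0, 0, -0.001, 100], [0.144, 0.003, -0.002, 0, 0, 0, 60], [0.144, 0.003, -0.002, 0, 0, 0, 30], [0.144, 0.003, -0.002, 0, 0, 0, 30], [0.144, 0.003, -0.002, 0, 0, 0, 30], [0.144, 0.003, -0.002, 0, 0, 0, 30], [0.144, 0.003, -0.002, 0, 0, 0, 30], [0.144, 0.003, -0.002, 0, 0, 0, 30]])

```text
time: 12.5
tool_pos: [0.6728, 0.0988, 0.0185]
tcp_rot: [1.377, 1.089, -1.37]
wrist_force: [-0.2, -0.5, 7.3]
width: 0.431
```

```bash
python3 - <<'E'
from h import *
np.set_printoptions(suppress=True,precision=4)
print(tool()[:3,3])
go((.67,.0985,.14),np.radians(-13)); go((.4833,.0112,.14),np.radians(-13))
E
```

```text
[0.6728 0.0988 0.0185]
shift [-0.1215 -0.002   0.0008] turn [-0.0002 -0.0007 -0.0053]
shift [-0.1224 -0.1642  0.1279] turn [-0.0002 -0.0007 -0.0053]
```

Call:
jog_arm(rows=[[-0.05, 0, 0, 0, 0, 0, 30], [-0.1, 0, 0, 0, 0, 0, 30], [-0.122, -0.03, 0.024, 0, 0, 0, 30], [-0.122, -0.07, 0.054, 0, -0.001, -0.005, 30], [-0.122, -0.11, 0.086, 0, -0.001, -0.005, 30], [-0.122, -0.14, 0.11, 0, -0.001, -0.005, 30], [-0.122, -0.165, 0.128, 0, -0.001, -0.005, 30], [-0.122, -0.165, 0.128, 0, -0.001, -0.005, 30], [-0.122, -0.165, 0.128, 0, -0.001, -0.005, 30], [-0.122, -0.165, 0.128, 0, -0.001, -0.005, 30]])

```text
time: 13.5
tool_pos: [0.484, 0.0116, 0.1404]
tcp_rot: [1.376, 1.091, -1.372]
wrist_force: [-0.3, 1.2, -0.4]
width: 0.434
```

```bash
python3 - <<'E'
from h import *
np.set_printoptions(suppress=True,precision=4)
a=grab('wrist','w7'); print(tool()[:3,3]); foottop('w7',tool()[:3,3]+[0,0,.022])
go((.4833,.0113,.0645),np.radians(-13))
E
```

```text
[0.4841 0.0116 0.1402]
foot px [397.4 413.9] exp [395.4 407. ] area 4342 wh [76 72] -> [0.4841 0.0091 0.1622]
shift [ 0.0757 -0.0008  0.0005] turn [ 0.0002 -0.0002 -0.0021]
```

Call:
jog_arm(rows=[[0.04, -0.001, 0, 0, 0, -0.002, 30], [0.06, -0.001, 0, 0, 0, -0.002, 30], [0.07, -0.0015, 0, 0, 0, -0.002, 30], [0.074, -0.0015, 0, 0, 0, -0.002, 30], [0.076, -0.0015, 0, 0, 0, -0.002, 30], [0.077, -0.0015, 0, 0, 0, -0.002, 30], [0.077, -0.0015, 0, 0, 0, -0.002, 30]])

```text
time: 14.25
tool_pos: [0.4838, 0.012, 0.0642]
tcp_rot: [1.375, 1.092, -1.372]
wrist_force: [0.6, 1.1, -1.0]
width: 0.429
```

Call:
jog_arm(rows=[[0, 0, 0, 0, 0, 0, 60], [0, 0, 0, 0, 0, 0, 80], [0, 0, 0, 0, 0, 0, 100], [0, 0, 0, 0, 0, 0, 100], [-0.04, 0, 0, 0, 0, 0, 100], [-0.08, 0, 0, 0, 0, 0, 100], [-0.12, 0, 0, 0, 0, 0, 100], [-0.14, 0, 0.06, 0, 0, 0, 100], [-0.14, 0, 0.06, 0, 0, 0, 100], [-0.14, 0, 0.06, 0, 0, 0, 100], [-0.14, 0, 0.06, 0, 0, 0, 100], [-0.14, 0, 0.06, 0, 0, 0, 100]])

```text
time: 15.45
tool_pos: [0.4692, -0.0458, 0.2027]
tcp_rot: [1.375, 1.095, -1.374]
wrist_force: [0.5, -0.1, -0.0]
width: 0.998
```

```bash
python3 - <<'E'
from h import *
np.set_printoptions(suppress=True,precision=4)
print(monitor.read_state()['time'])
a=grab('wrist','w8'); print(tool()[:3,3]); 
for n,P in (('L',(.4833,.011,.089)),('M',(.4702,-.0456,.089)),('R',(.4572,-.1021,.089))): print(n,proj('w8',P)*1.5625); foottop('w8',P,30)
cv2.imwrite('pics/w8b.png',cv2.resize(a,(800,600),interpolation=cv2.INTER_CUBIC))
go((.407,.296,.25),np.radians(11.4));go((.407,.296,.12),np.radians(11.4))
E
```

```text
15.45
[ 0.4693 -0.0457  0.2027]
L [398.4545 203.2273]
foot px [400.1 201.7] exp [398.5 203.2] area 1331 wh [41 41] -> [0.4845 0.0116 0.089 ]
M [398.3404 298.3001]
foot px [400. 298.] exp [398.3 298.3] area 1082 wh [38 37] -> [ 0.4712 -0.0457  0.089 ]
R [398.3518 382.7749]
foot px [399.6 383.6] exp [398.4 382.8] area 910 wh [35 32] -> [ 0.4579 -0.1028  0.089 ]
shift [-0.0469 -0.1373 -0.3191] turn [-0.425  -0.0009  0.0006]
shift [ 0.0831 -0.1372 -0.319 ] turn [-0.425  -0.0009  0.0006]
```

View pics/w8b.png

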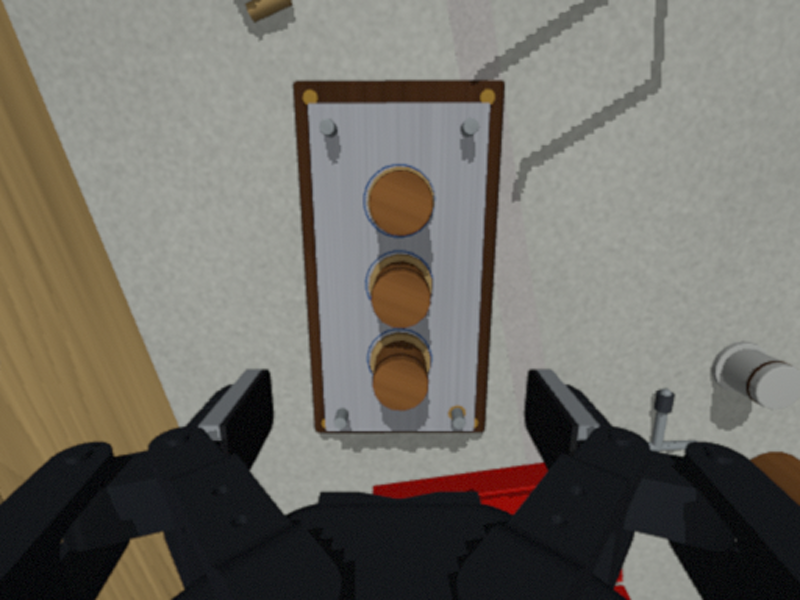

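Call:
jog_arm(rows=[[-0.02, -0.02, -0.04, -0.06, 0, 0, 100], [-0.02, -0.04, -0.085, -0.12, 0, 0, 100], [-0.02, -0.055, -0.13, -0.2, 0, 0, 100], [-0.02, -0.075, -0.175, -0.27, 0, 0, 100], [0, -0.095, -0.22, -0.34, 0, 0, 100], [0.02, -0.115, -0.27, -0.4, 0, 0, 100], [0.02, -0.137, -0.319, -0.425, 0, 0, 100], [0.02, -0.137, -0.319, -0.425, 0, 0, 100], [0.02, -0.137, -0.319, -0.425, 0, 0, 100], [0.02, -0.137, -0.319, -0.425, 0, 0, 100]])

```text
time: 16.5
tool_pos: [0.4069, 0.2956, 0.1825]
tcp_rot: [1.06, 1.298, -1.062]
wrist_force: [-0.5, -0.9, 0.4]
width: 0.998
```

```bash
python3 - <<'E'
from h import *
np.set_printoptions(suppress=True,precision=4)
a=grab('wrist','w9'); print(tool()); 
print(proj('w9',(.407,.296,.082))*1.5625)
cv2.imwrite('pics/w9b.png',cv2.resize(a,(800,600),interpolation=cv2.INTER_CUBIC))
E
```

```text
[[-0.0011  0.9803  0.1975  0.4072]
 [-0.0001  0.1975 -0.9803  0.2951]
 [-1.     -0.0011 -0.0001  0.1827]
 [ 0.      0.      0.      1.    ]]
[397.1787 303.0782]
```

View pics/w9b.png

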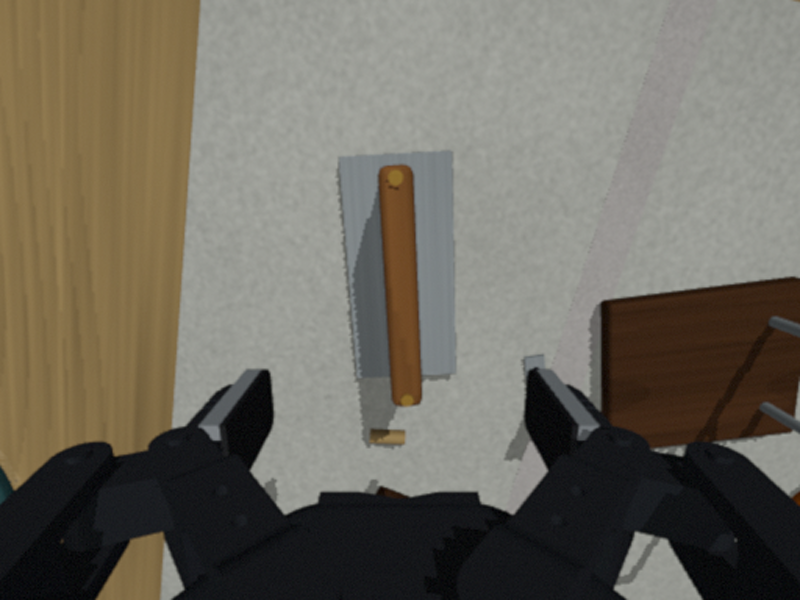

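```bash
python3 - <<'E'
from h import *
np.set_printoptions(suppress=True,precision=4)
s=.64
a=px('w9',395.5*s,166*s,.082);b=px('w9',406*s,405*s,.082); d=a-b; print(a,b,np.linalg.norm(d),np.degrees(np.arctan2(-d[0],d[1])),(a+b)/2)
th=np.arctan2(-d[0],d[1]); c=(a+b)/2
for q in [(340,158),(452,152),(358,377),(455,374)]: print(px('w9',q[0]*s,q[1]*s,.01))
go((c[0],c[1],.0505),th)
E
```

```text
[0.3906 0.3722 0.082 ] [0.4259 0.2308 0.082 ] 0.1457075406669406 14.023665325863119 [0.4083 0.3015 0.082 ]
[0.3499 0.3728 0.01  ]
[0.4266 0.3925 0.01  ]
[0.3918 0.2091 0.01  ]
[0.4685 0.2274 0.01  ]
shift [ 0.1322  0.0025 -0.0061] turn [-0.046  -0.0002  0.0011]
```

Call:
jog_arm(rows=[[0.04, 0.001, -0.003, -0.02, 0, 0, 100], [0.08, 0.0025, -0.006, -0.046, 0, 0, 100], [0.11, 0.0025, -0.006, -0.046, 0, 0.001, 100], [0.13, 0.0025, -0.006, -0.046, 0, 0.001, 100], [0.134, 0.0025, -0.006, -0.046, 0, 0.001, 100], [0.134, 0.0025, -0.006, -0.046, 0, 0.001, 100]])

```text
time: 17.15
tool_pos: [0.4085, 0.3001, 0.0486]
tcp_rot: [1.028, 1.315, -1.03]
wrist_force: [0.1, 0.2, 0.7]
width: 0.996
```

Call:
jog_arm(rows=[[0, 0, 0, 0, 0, 0, 50], [0, 0, 0, 0, 0, 0, 10], [0, 0, 0, 0, 0, 0, 10], [0, 0, 0, 0, 0, 0, 10], [0, 0, 0, 0, 0, 0, 10], [0, 0, 0, 0, 0, 0, 10], [0, 0, 0, 0, 0, 0, 10], [0, 0, 0, 0, 0, 0, 10]], force=100)

```text
time: 17.95
tool_pos: [0.4086, 0.3003, 0.0492]
tcp_rot: [1.028, 1.315, -1.029]
wrist_force: [-2.0, -1.4, 6.1]
width: 0.225
```

```bash
python3 - <<'E'
from h import *
np.set_printoptions(suppress=True,precision=4)
print(tool()); z=tool()[2,3]
go((.48,.05,z+.16),np.radians(-13)); go((.471,-.0456,z+.12),np.radians(-13))
E
```

```text
[[-0.0008  0.9707  0.2403  0.4086]
 [-0.0004  0.2403 -0.9707  0.3003]
 [-1.     -0.0009  0.0002  0.0492]
 [ 0.      0.      0.      1.    ]]
shift [-0.16    0.009   0.2602] turn [0.4696 0.0004 0.0008]
shift [-0.1199 -0.0227  0.3508] turn [0.4696 0.0004 0.0008]
```

Call:
jog_arm(rows=[[-0.03, 0, 0, 0, 0, 0, 10], [-0.07, 0, 0, 0, 0, 0, 10], [-0.11, 0, 0, 0, 0, 0, 10], [-0.14, 0, 0.03, 0.05, 0, 0, 10], [-0.16, -0.003, 0.07, 0.1, 0, 0, 10], [-0.16, -0.006, 0.11, 0.15, 0, 0, 10], [-0.16, -0.01, 0.15, 0.2, 0, 0, 10], [-0.16, -0.013, 0.19, 0.26, 0, 0, 10], [-0.16, -0.015, 0.23, 0.32, 0, 0, 10], [-0.16, -0.018, 0.27, 0.38, 0, 0, 10], [-0.16, -0.02, 0.31, 0.43, 0, 0, 10], [-0.16, -0.0227, 0.34, 0.47, 0, 0, 10], [-0.16, -0.0227, 0.351, 0.47, 0, 0, 10], [-0.15, -0.0227, 0.351, 0.47, 0, 0, 10], [-0.14, -0.0227, 0.351, 0.47, 0, 0, 10], [-0.14, -0.0227, 0.351, 0.47, 0, 0, 10]])

```text
time: 19.55
tool_pos: [0.4687, -0.0443, 0.1862]
tcp_rot: [1.371, 1.099, -1.378]
wrist_force: [0.1, 0.1, -4.2]
width: 0.22
```

```bash
python3 - <<'E'
from h import *
np.set_printoptions(suppress=True,precision=4)
s=monitor.read_state(); print(s['time'],s['wrist_force'],s['torque'],s['width']); print(tool())
a=grab('wrist','w10'); b=grab('side','s10')
A=cv2.resize(a[60:384,120:400],(400,463)); B=cv2.resize(b[130:320,130:330],(400,380),interpolation=cv2.INTER_CUBIC); c=np.zeros((463,800,3),np.uint8); c[:,:400]=A; c[:380,400:]=B; cv2.imwrite('pics/m10.png',c)
go((.471,-.0456,.142),np.radians(-13))
E
```

```text
19.55 [ 0.0621  0.1329 -4.2152] [-0.023   0.0244  0.0315] 0.21994646931989537
[[-0.0064  0.9746 -0.2239  0.4687]
 [ 0.001  -0.2239 -0.9746 -0.0443]
 [-1.     -0.0065  0.0005  0.1862]
 [ 0.      0.      0.      1.    ]]
shift [0.0461 0.0013 0.0009] turn [0.0016 0.0005 0.0031]
```

View pics/m10.png

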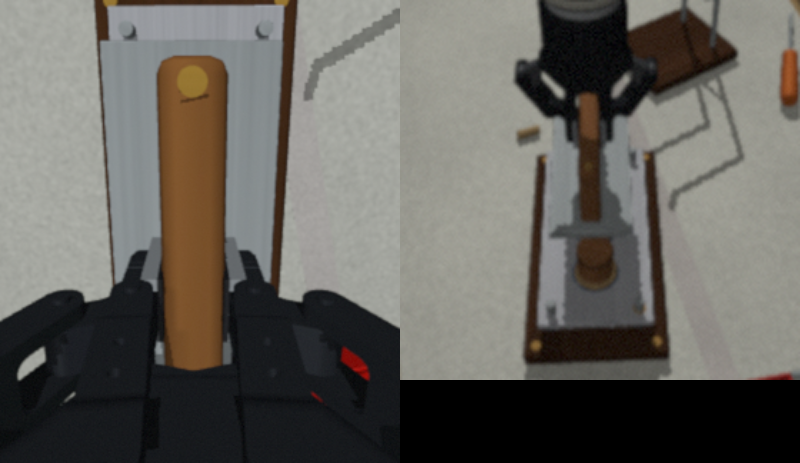

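```bash
python3 - <<'E'
from h import *
np.set_printoptions(suppress=True,precision=4)
T=tool(); 
for dz in (.028,.033,.038):
  P=px('w10',255.1,99.9,T[2,3]+dz); print(dz,T[:3,:3].T@(P-T[:3,3]))
P=px('w10',120+70*.7,60+41*.7,T[2,3]-.0392); print(T[:3,:3].T@(P-T[:3,3]))
P=px('w10',120+215*.7,60+40*.7,T[2,3]-.0392); print(T[:3,:3].T@(P-T[:3,3]))
P=px('w10',120+101*.7,60+41*.7,T[2,3]-.0392); print(T[:3,:3].T@(P-T[:3,3]))
P=px('w10',120+280*.7,60+40*.7,T[2,3]-.0392); print(T[:3,:3].T@(P-T[:3,3]))
E
```

```text
0.028 [-0.028  -0.0002 -0.075 ]
0.033 [-0.033  -0.0002 -0.0746]
0.038 [-0.038  -0.0002 -0.0743]
[ 0.0393 -0.0542 -0.0861]
[ 0.0391  0.0092 -0.0865]
[ 0.0393 -0.0406 -0.0861]
[ 0.039   0.0375 -0.0865]
```

Call:
jog_arm(rows=[[0.02, 0.002, 0.002, 0.001, 0, 0.003, 10], [0.036, 0.002, 0.002, 0.001, 0, 0.003, 10], [0.042, 0.002, 0.002, 0.001, 0, 0.003, 10], [0.046, 0.002, 0.002, 0.001, 0, 0.003, 10], [0.048, 0.002, 0.002, 0.001, 0, 0.003, 10], [0.05, 0.002, 0.002, 0.001, 0, 0.003, 10], [0.05, 0.002, 0.002, 0.001, 0, 0.003, 10]])

```text
time: 20.35
tool_pos: [0.4718, -0.0469, 0.1385]
tcp_rot: [1.374, 1.093, -1.374]
wrist_force: [-0.2, -0.5, -3.1]
width: 0.222
```

Call:
jog_arm(rows=[[0.002, -0.0005, 0, 0, 0, 0, 10], [0.004, -0.0005, 0, 0, 0, 0, 10], [0.006, -0.0005, 0, 0, 0, 0, 10], [0.008, -0.0005, 0, 0, 0, 0, 10], [0.009, -0.0005, 0, 0, 0, 0, 10], [0.009, -0.0005, 0, 0, 0, 0, 10]])

```text
time: 20.95
tool_pos: [0.4726, -0.047, 0.1313]
tcp_rot: [1.375, 1.091, -1.372]
wrist_force: [-2.2, -0.4, 8.7]
width: 0.223
```

```bash
python3 - <<'E'
from h import *
np.set_printoptions(suppress=True,precision=4)
s=monitor.read_state(); print(s['wrist_force'],s['torque'],s['width'],tool())
E
```

```text
[-2.1678 -0.3516  8.7065] [-0.0378  0.6483  0.0301] 0.22265101471795443 [[ 0.0031  0.9745 -0.2245  0.4726]
 [-0.0008 -0.2245 -0.9745 -0.047 ]
 [-1.      0.0032  0.0001  0.1313]
 [ 0.      0.      0.      1.    ]]
```

Call:
jog_arm(rows=[[0.002, -0.001, 0, 0, 0, -0.001, 10], [0.004, -0.001, 0, 0, 0, -0.003, 10], [0.006, -0.001, 0, 0, 0, -0.003, 10], [0.007, -0.001, 0, 0, 0, -0.003, 10], [0.007, -0.001, 0, 0, 0, -0.003, 10]])

```text
time: 21.45
tool_pos: [0.4733, -0.0469, 0.1276]
tcp_rot: [1.376, 1.091, -1.372]
wrist_force: [-4.3, -0.1, 16.4]
width: 0.218
```

```bash
python3 - <<'E'
from h import *
np.set_printoptions(suppress=True,precision=4)
s=monitor.read_state(); print(s['wrist_force'],s['torque'],s['width'],tool())
E
```

```text
[-4.3275 -0.1299 16.3767] [-0.2003  1.3434 -0.0432] 0.2177704625071124 [[ 0.0032  0.9744 -0.2247  0.4733]
 [-0.0004 -0.2247 -0.9744 -0.0469]
 [-1.      0.0032 -0.0004  0.1276]
 [ 0.      0.      0.      1.    ]]
```

Call:
jog_arm(rows=[[0.001, -0.001, 0, 0, 0, -0.003, 10], [0.002, -0.002, 0, 0, 0, -0.003, 10], [0.003, -0.002, 0, 0, 0, -0.003, 10], [0.003, -0.002, 0, 0, 0, -0.003, 10], [0.003, -0.002, 0, 0, 0, -0.003, 10], [0.003, -0.002, 0, 0, 0, -0.003, 10], [0.003, -0.002, 0, 0, 0, -0.003, 10], [0.003, -0.002, 0, 0, 0, -0.003, 10], [0.003, -0.002, 0, 0, 0, -0.003, 10], [0.003, -0.002, 0, 0, 0, -0.003, 10], [0.003, -0.002, 0, 0, 0, -0.003, 10], [0.003, -0.002, 0, 0, 0, -0.003, 10]])

```text
time: 22.65
tool_pos: [0.4734, -0.0466, 0.1277]
tcp_rot: [1.377, 1.09, -1.371]
wrist_force: [-3.7, 2.3, 13.1]
width: 0.22
```

```bash
python3 - <<'E'
from h import *
np.set_printoptions(suppress=True,precision=4)
s=monitor.read_state(); print(s['wrist_force'],s['torque'],s['width'],tool())
a=grab('wrist','w11'); b=grab('side','s11')
A=cv2.resize(a[40:384,120:400],(400,491)); B=cv2.resize(b[170:330,160:320],(400,400),interpolation=cv2.INTER_CUBIC); c=np.zeros((491,800,3),np.uint8); c[:,:400]=A; c[:400,400:]=B; cv2.imwrite('pics/m11.png',c)
E
```

```text
[-3.7074  2.3349 13.1073] [0.5794 0.7941 0.0074] 0.21953600890433636 [[ 0.0044  0.9744 -0.2249  0.4734]
 [ 0.     -0.2249 -0.9744 -0.0466]
 [-1.      0.0043 -0.001   0.1277]
 [ 0.      0.      0.      1.    ]]
```

View pics/m11.png

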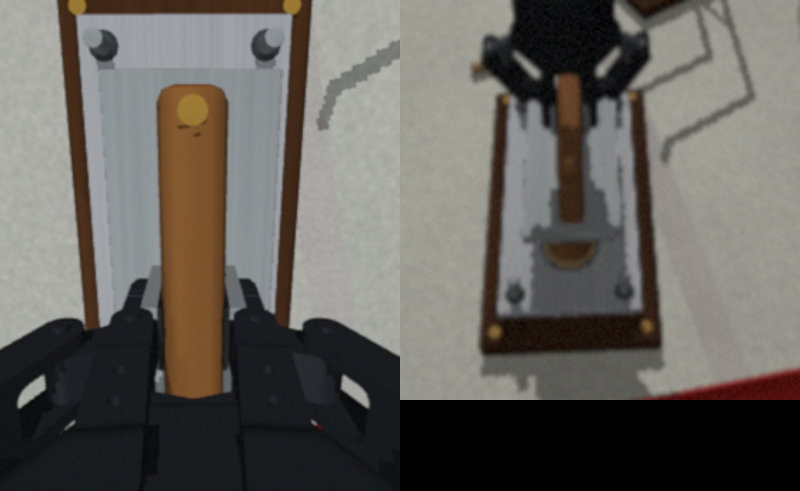

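Call:
jog_arm(rows=[[0.002, -0.001, -0.001, 0, 0, -0.002, 10], [0.004, -0.001, -0.001, 0, 0, -0.002, 10], [0.006, -0.001, -0.001, 0, 0, -0.002, 10], [0.008, -0.002, -0.001, 0, 0, -0.002, 10], [0.008, -0.002, -0.001, 0, 0, -0.002, 10], [0.008, -0.002, -0.001, 0, 0, -0.002, 10], [0.008, -0.002, -0.001, 0, 0, -0.002, 10], [0.008, -0.002, -0.001, 0, 0, -0.002, 10], [0.008, -0.002, -0.001, 0, 0, -0.002, 10], [0.008, -0.002, -0.001, 0, 0, -0.002, 10], [0.008, -0.002, -0.001, 0, 0, -0.002, 10], [0.008, -0.002, -0.001, 0, 0, -0.002, 10], [0.008, -0.002, -0.001, 0, 0, -0.002, 10], [0.008, -0.002, -0.001, 0, 0, -0.002, 10]])

```text
time: 24.15
tool_pos: [0.4788, -0.0461, 0.1272]
tcp_rot: [1.383, 1.081, -1.361]
wrist_force: [-0.9, 0.1, 25.7]
width: 0.222
```

```bash
python3 - <<'E'
from h import *
np.set_printoptions(suppress=True,precision=4)
s=monitor.read_state(); print(s['wrist_force'],s['torque'],s['width'],tool())
E
```

```text
[-0.8824  0.133  25.6725] [-0.7905  0.6366 -0.0011] 0.22217734948109347 [[ 0.0175  0.9742 -0.2251  0.4788]
 [-0.0013 -0.2251 -0.9743 -0.0461]
 [-0.9998  0.0174 -0.0026  0.1272]
 [ 0.      0.      0.      1.    ]]
```

Call:
jog_arm(rows=[[-0.004, 0, 0, 0, 0, -0.01, 10], [-0.01, -0.001, 0, 0, 0, -0.017, 10], [-0.03, -0.002, 0, 0, 0.002, -0.017, 10], [-0.06, -0.002, -0.03, 0, 0.002, -0.017, 10], [-0.06, -0.002, -0.07, 0, 0.002, -0.017, 10], [-0.06, -0.002, -0.11, 0, 0.002, -0.017, 10], [-0.06, -0.002, -0.15, 0, 0.002, -0.017, 10], [-0.06, -0.002, -0.17, 0, 0.002, -0.017, 10], [-0.06, -0.002, -0.17, 0, 0.002, -0.017, 10]])

```text
time: 25.05
tool_pos: [0.5137, 0.1225, 0.1862]
tcp_rot: [1.375, 1.099, -1.371]
wrist_force: [0.2, -0.6, -3.3]
width: 0.223
```

```bash
python3 - <<'E'
from h import *
np.set_printoptions(suppress=True,precision=4)
s=monitor.read_state(); print(s['time'],s['wrist_force'],s['torque'],s['width'],tool())
b=grab('top','t12'); c=grab('side','s12')
B=np.hstack([cv2.resize(b[195:290,205:340],(400,281),interpolation=cv2.INTER_CUBIC),cv2.resize(c[190:310,180:280],(233,281),interpolation=cv2.INTER_CUBIC)]); cv2.imwrite('pics/m12.png',B)
for P in ((.4833,.011,.089),(.4702,-.0456,.089),(.4572,-.1021,.089)): foottop('t12',P,14)
E
```

```text
25.05 [ 0.1689 -0.5814 -3.3138] [-0.0165  0.0784 -0.0154] 0.2229709812917409 [[-0.0005  0.9751 -0.2219  0.5137]
 [ 0.005  -0.2219 -0.9751  0.1225]
 [-1.     -0.0016 -0.0048  0.1862]
 [ 0.      0.      0.      1.    ]]Traceback (most recent call last):
  File "<stdin>", line 6, in <module>
  File "h.py", line 30, in foottop
    n,l,st,ce=cv2.connectedComponentsWithStats(m); k=1+np.argmax(st[1:,4]); q=ce[k]+[u0,v0]
                                                       ~~~~~~~~~^^^^^^^^^^
    return _wrapfunc(a, 'argmax', axis=axis, out=out, **kwds)
    return bound(*args, **kwds)
ValueError: attempt to get argmax of an empty sequence
```

View pics/m12.png

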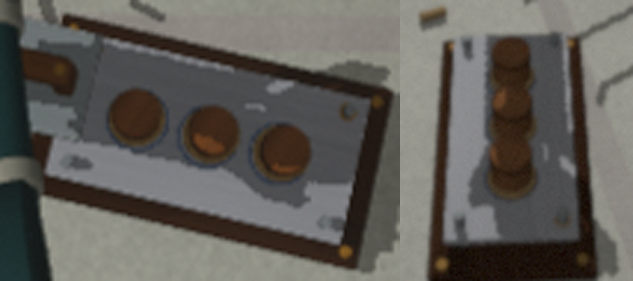

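```bash
python3 - <<'E'
from h import *
np.set_printoptions(suppress=True,precision=4)
for u,v in ((137,116),(210,132),(283,149)): print(px('t12',205+u/2.963,195+v/2.963,.089))
T=tool(); a=imaging.read_camera('wrist'); 
go((.40,.12,.25),np.radians(17.2)); go((.471,-.0462,.20),np.radians(-13))
E
```

```text
[0.4818 0.0125 0.089 ]
[ 0.47   -0.0437  0.089 ]
[ 0.4575 -0.0995  0.089 ]
shift [-0.0636 -0.1105  0.0247] turn [-0.5269 -0.0034  0.0009]
shift [-0.0142 -0.0038  0.1708] turn [ 0.0002 -0.0031  0.0018]
```

```bash
python3 - <<'E'
from h import *
go((.49,.215,.27),np.radians(17.2))
E
```

```text
shift [-0.0833 -0.0441 -0.0882] turn [-0.5269 -0.0034  0.0009]
```

Call:
jog_arm(rows=[[-0.03, -0.03, 0, -0.1, 0, 0, 10], [-0.06, -0.06, 0, -0.2, 0, 0, 10], [-0.083, -0.06, -0.03, -0.3, -0.001, 0, 10], [-0.083, -0.05, -0.06, -0.4, -0.002, 0, 10], [-0.083, -0.044, -0.088, -0.5, -0.003, 0.001, 10], [-0.083, -0.044, -0.088, -0.527, -0.003, 0.001, 10], [-0.083, -0.044, -0.088, -0.527, -0.003, 0.001, 10], [-0.083, -0.044, -0.088, -0.527, -0.003, 0.001, 10], [-0.083, -0.044, -0.088, -0.527, -0.003, 0.001, 10], [-0.083, -0.044, -0.088, -0.527, -0.003, 0.001, 10]])

```text
time: 26.2
tool_pos: [0.4899, 0.2139, 0.2696]
tcp_rot: [0.986, 1.336, -0.986]
wrist_force: [-0.1, 1.2, -4.6]
width: 0.223
```

```bash
python3 - <<'E'
from h import *
np.set_printoptions(suppress=True,precision=4)
a=grab('wrist','w13'); print(tool())
for P in ((.5815,.2849,.22),(.6036,.2175,.22),(.6893,.3197,.203),(.7139,.25,.203)): print(proj('w13',P)*1.5625)
cv2.imwrite('pics/w13b.png',cv2.resize(a,(800,600),interpolation=cv2.INTER_CUBIC))
E
```

```text
[[ 0.0001  0.9556  0.2947  0.4899]
 [ 0.0004  0.2947 -0.9556  0.2141]
 [-1.      0.0002 -0.0003  0.2697]
 [ 0.      0.      0.      1.    ]]
[634.2719 246.6895]
[615.7537 388.4851]
[845.6168 238.9484]
[812.6396 376.3757]
```

View pics/w13b.png

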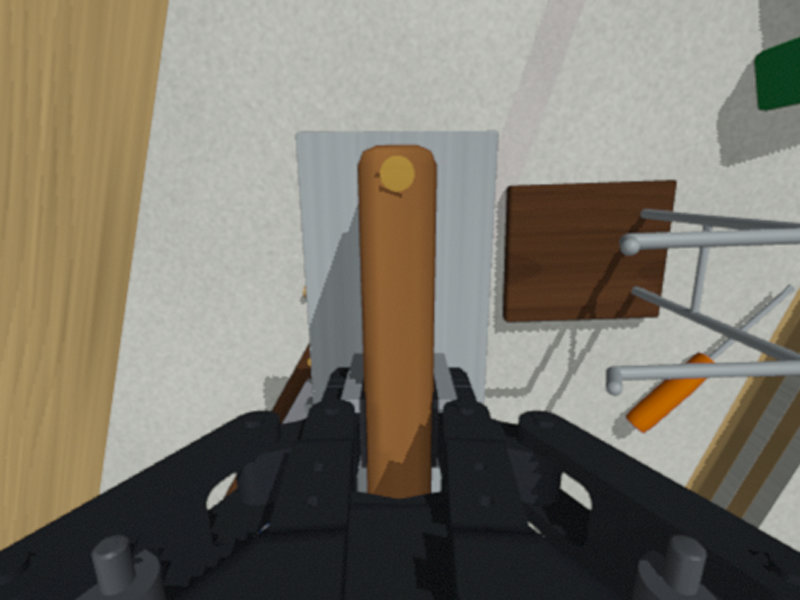

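```bash
python3 - <<'E'
from h import *
np.set_printoptions(suppress=True,precision=4)
s=.64
a=px('w13',628*s,242*s,.22); b=px('w13',614*s,379*s,.22); d=a-b; print(a,b,np.linalg.norm(d),np.degrees(np.arctan2(-d[0],d[1])))
# prong lines further back at z ~.203 top
for u,v in ((770,236),(770,371)): print(px('w13',u*s,v*s,.203))
E
```

```text
[0.5778 0.286  0.22  ] [0.6006 0.222  0.22  ] 0.06793433193770128 19.53701436605109
[0.6529 0.31   0.203 ]
[0.6903 0.246  0.203 ]
```

```bash
python3 - <<'E'
from h import *
for z in (.2225,.1945,.192): go((.635,.266,z),np.radians(17.2))
E
```

```text
shift [ 0.0472  0.1539 -0.0068] turn [-0.0011 -0.0003 -0.0002]
shift [ 0.0752  0.1539 -0.0068] turn [-0.0011 -0.0003 -0.0002]
shift [ 0.0777  0.1539 -0.0068] turn [-0.0011 -0.0003 -0.0002]
```

Call:
jog_arm(rows=[[0.025, 0, -0.004, 0, 0, 0, 10], [0.047, 0, -0.007, 0, 0, 0, 10], [0.047, 0.01, -0.007, 0, 0, 0, 10], [0.047, 0.03, -0.007, 0, 0, 0, 10], [0.047, 0.055, -0.007, 0, 0, 0, 10], [0.047, 0.08, -0.007, 0, 0, 0, 10], [0.047, 0.105, -0.007, 0, 0, 0, 10], [0.047, 0.13, -0.007, 0, 0, 0, 10], [0.047, 0.15, -0.007, 0, 0, 0, 10], [0.047, 0.154, -0.007, 0, 0, 0, 10], [0.047, 0.154, -0.007, 0, 0, 0, 10], [0.047, 0.154, -0.007, 0, 0, 0, 10]])

```text
time: 27.45
tool_pos: [0.6347, 0.2659, 0.2229]
tcp_rot: [0.986, 1.336, -0.987]
wrist_force: [-0.6, -0.5, -4.2]
width: 0.222
```

```bash
python3 - <<'E'
from h import *
np.set_printoptions(suppress=True,precision=4)
s=monitor.read_state(); print(s['wrist_force'],s['torque'],s['width'])
a=grab('wrist','w14'); b=grab('side','s14'); 
A=cv2.resize(a,(400,300)); B=cv2.resize(b[60:220,200:340],(400,457),interpolation=cv2.INTER_CUBIC); c=np.zeros((457,800,3),np.uint8); c[:300,:400]=A; c[:,400:]=B; cv2.imwrite('pics/m14.png',c)
go((.635,.266,.194),np.radians(17.2))
E
```

```text
[-0.5709 -0.4599 -4.1643] [-0.0008  0.0525  0.038 ] 0.22206810614789915
shift [0.0289 0.0007 0.0001] turn [-0.0011 -0.0003  0.0003]
```

View pics/m14.png

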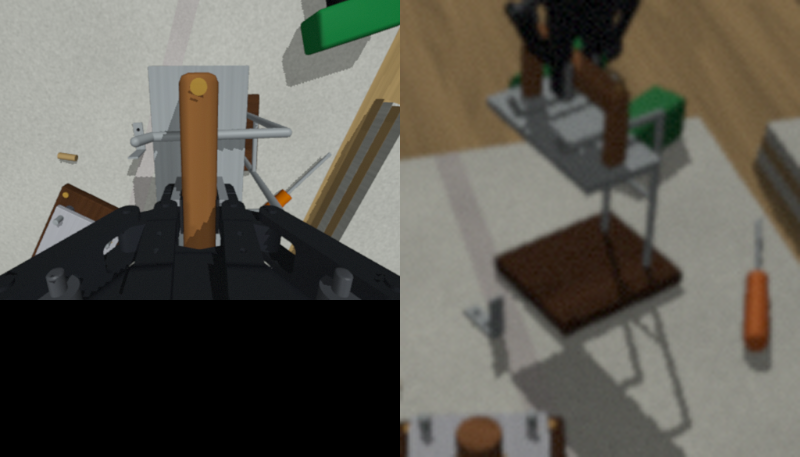

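Call:
jog_arm(rows=[[0.01, 0, 0, 0, 0, 0, 10], [0.02, 0, 0, 0, 0, 0, 10], [0.026, 0, 0, 0, 0, 0, 10], [0.029, 0, 0, 0, 0, 0, 10], [0.031, 0, 0, 0, 0, 0, 10], [0.031, 0, 0, 0, 0, 0, 10]])

```text
time: 28.15
tool_pos: [0.6342, 0.2659, 0.1915]
tcp_rot: [0.986, 1.337, -0.987]
wrist_force: [-0.4, -0.3, -4.3]
width: 0.221
```

Not resting yet; lower a little more.

Call:
jog_arm(rows=[[0.001, 0, 0, 0, 0, 0, 10], [0.002, 0, 0, 0, 0, 0, 10], [0.003, 0, 0, 0, 0, 0, 10], [0.003, 0, 0, 0, 0, 0, 10], [0.003, 0, 0, 0, 0, 0, 10]])

```text
time: 28.65
tool_pos: [0.6346, 0.266, 0.1896]
tcp_rot: [0.987, 1.336, -0.986]
wrist_force: [-2.0, -0.3, 2.1]
width: 0.219
```

Call:
jog_arm(rows=[[0, 0, 0, 0, 0, 0, 40], [0, 0, 0, 0, 0, 0, 60], [0, 0, 0, 0, 0, 0, 80], [0, 0, 0, 0, 0, 0, 80], [0, 0, 0, 0, 0, 0, 80], [-0.03, 0, 0, 0, 0, 0, 80], [-0.08, 0, 0, 0, 0, 0, 80], [-0.12, 0, 0, 0, 0, 0, 80], [-0.15, 0, 0, 0, 0, 0, 80], [-0.15, 0, 0, 0, 0, 0, 80], [-0.15, 0, 0, 0, 0, 0, 80], [-0.15, 0, 0, 0, 0, 0, 80]], force=40)

```text
time: 29.85
tool_pos: [0.6337, 0.2657, 0.3375]
tcp_rot: [0.985, 1.338, -0.988]
wrist_force: [0.3, 1.0, -0.5]
width: 0.799
```

```bash
python3 - <<'E'
from h import *
np.set_printoptions(suppress=True,precision=4)
s=monitor.read_state(); print(s['time'],s['q'],tool()[:3,3])
a=grab('wrist','w15'); b=grab('side','s15'); t=grab('top','t15')
A=cv2.resize(a,(400,300)); B=cv2.resize(b[60:220,200:340],(400,457),interpolation=cv2.INTER_CUBIC); c=np.zeros((581,800,3),np.uint8); c[:300,:400]=A; c[:457,400:]=B; c[300:581,:400]=cv2.resize(t[195:290,205:340],(400,281),interpolation=cv2.INTER_CUBIC); cv2.imwrite('pics/m15.png',c)
go((.4702,-.0456,.34),np.radians(-13))
E
```

```text
29.85 [0.3606 0.2466 1.4335 0.0003 1.4642 0.0614] [0.6337 0.2657 0.3375]
shift [-0.0021 -0.248   0.2493] turn [0.526  0.0009 0.0034]
```

View pics/m15.png

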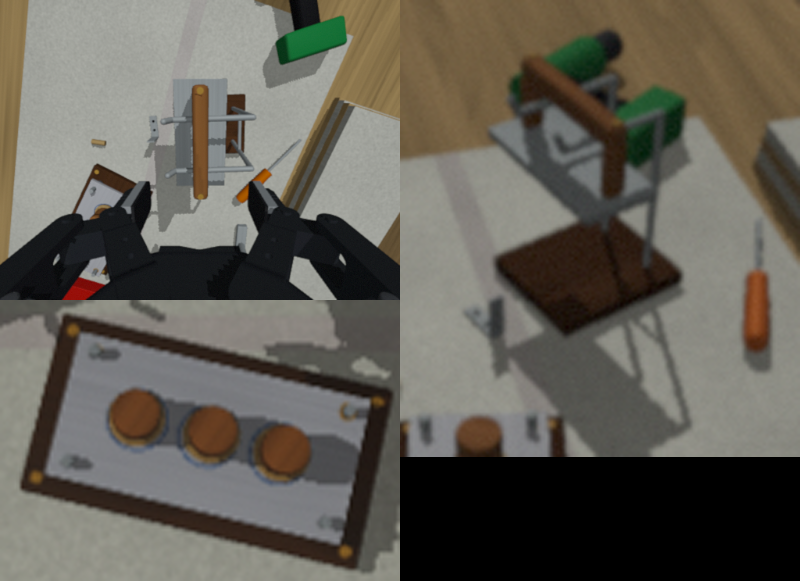

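Call:
jog_arm(rows=[[0, -0.05, 0.02, 0.1, 0, 0, 100], [0, -0.09, 0.06, 0.2, 0, 0, 100], [0, -0.13, 0.1, 0.3, 0, 0, 100], [0, -0.17, 0.14, 0.4, 0, 0, 100], [0.03, -0.21, 0.18, 0.5, 0, 0, 100], [0.07, -0.23, 0.22, 0.526, 0, 0.003, 100], [0.1, -0.248, 0.249, 0.526, 0, 0.003, 100], [0.14, -0.248, 0.249, 0.526, 0, 0.003, 100], [0.14, -0.248, 0.249, 0.526, 0, 0.003, 100], [0.14, -0.248, 0.249, 0.526, 0, 0.003, 100], [0.14, -0.248, 0.249, 0.526, 0, 0.003, 100]])

```text
time: 31.1
tool_pos: [0.4695, -0.0453, 0.1977]
tcp_rot: [1.374, 1.093, -1.376]
wrist_force: [0.6, -0.2, 0.1]
width: 1.003
```

```bash
python3 - <<'E'
from h import *
np.set_printoptions(suppress=True,precision=4)
print(monitor.read_state()['time'],tool()[:3,3])
a=grab('wrist','w16')
for P in ((.4833,.011,.089),(.4702,-.0456,.089),(.4572,-.1021,.089)): X=foottop('w16',P,30)
go((X[0]-.0003,X[1]+.0005,.063),np.radians(-13))
print(proj('top0',(.5,-.304,.007)))
E
```

```text
31.1 [ 0.4695 -0.0453  0.1977]
foot px [400.4 200.8] exp [398.1 204.1] area 1395 wh [42 42] -> [0.485  0.0125 0.089 ]
foot px [401.9 302.9] exp [398.1 300.8] area 1121 wh [39 37] -> [ 0.4721 -0.0474  0.089 ]
foot px [399.9 388.3] exp [398.3 386.5] area 934 wh [35 34] -> [ 0.458  -0.1036  0.089 ]
shift [0.1359 0.0003 0.0593] turn [ 0.0001  0.0005 -0.0012]
[381.3554 230.9159]
```

Call:
jog_arm(rows=[[0, 0, 0.03, 0, 0, 0, 100], [0.03, 0, 0.058, 0, 0, 0, 100], [0.08, 0, 0.0585, 0, 0, 0, 100], [0.11, 0, 0.0585, 0, 0, 0, 100], [0.13, 0, 0.0585, 0, 0, 0, 100], [0.133, 0, 0.0585, 0, 0, 0, 100], [0.133, 0, 0.0585, 0, 0, 0, 60], [0.133, 0, 0.0585, 0, 0, 0, 30], [0.133, 0, 0.0585, 0, 0, 0, 30], [0.133, 0, 0.0585, 0, 0, 0, 30], [0.133, 0, 0.0585, 0, 0, 0, 30], [0.133, 0, 0.0585, 0, 0, 0, 30]])

```text
time: 32.35
tool_pos: [0.4589, -0.1027, 0.0672]
tcp_rot: [1.375, 1.089, -1.372]
wrist_force: [0.8, 0.2, 3.6]
width: 0.428
```

```bash
python3 - <<'E'
from h import *
np.set_printoptions(suppress=True,precision=4)
print(tool()[:3,3])
b=np.radians(-3.4); L=np.array([np.cos(b),np.sin(b),0]); c=np.array([.501,-.3045,0])
for k in (-.065,0,.065):
  P=c+k*L; print(k,P); P[2]=.15; go(P,np.radians(86.6))
E
```

```text
[ 0.4589 -0.1027  0.0672]
-0.065 [ 0.4361 -0.3006  0.    ]
shift [-0.0826  0.0227  0.198 ] turn [ 1.4032 -0.0024 -0.0039]
0 [ 0.501  -0.3045  0.    ]
shift [-0.0824  0.0868  0.1872] turn [ 1.4032 -0.0024 -0.0039]
0.065 [ 0.5659 -0.3084  0.    ]
shift [-0.0821  0.1509  0.1763] turn [ 1.4032 -0.0024 -0.0039]
```

Call:
jog_arm(rows=[[-0.04, 0, 0, 0, 0, 0, 30], [-0.083, 0, 0.01, 0.14, 0, 0, 30], [-0.083, 0.005, 0.05, 0.28, 0, 0, 30], [-0.083, 0.01, 0.09, 0.42, 0, 0, 30], [-0.083, 0.015, 0.13, 0.56, 0, 0, 30], [-0.083, 0.02, 0.17, 0.7, 0, 0, 30], [-0.083, 0.0227, 0.198, 0.84, 0, 0, 30], [-0.083, 0.0227, 0.198, 0.98, 0, 0, 30], [-0.083, 0.0227, 0.198, 1.12, 0, 0, 30], [-0.083, 0.0227, 0.198, 1.26, 0, 0, 30], [-0.083, 0.0227, 0.198, 1.4, -0.002, -0.004, 30], [-0.083, 0.0227, 0.198, 1.403, -0.002, -0.004, 30], [-0.083, 0.0227, 0.198, 1.403, -0.002, -0.004, 30], [-0.083, 0.0227, 0.198, 1.403, -0.002, -0.004, 30]])

```text
time: 33.75
tool_pos: [0.4359, -0.3004, 0.1501]
tcp_rot: [-2.192, 0.062, 2.192]
wrist_force: [0.1, -0.9, -0.3]
width: 0.43
```

```bash
python3 - <<'E'
from h import *
np.set_printoptions(suppress=True,precision=4)
s=monitor.read_state(); print(s['time'],s['q'],tool())
a=grab('wrist','w17'); cv2.imwrite('pics/w17b.png',cv2.resize(a,(800,600),interpolation=cv2.INTER_CUBIC))
for P in ((.6075,-.2506,.033),(.6083,-.3702,.033)): print(proj('w17',P)*1.5625)
go((.4361,-.3006,.030),np.radians(86.6))
E
```

```text
33.75 [-0.6508  0.0561  1.9997  0.0005  1.0863  0.9766] [[-0.0001 -0.0568 -0.9984  0.4359]
 [ 0.0006 -0.9984  0.0568 -0.3004]
 [-1.     -0.0006  0.0002  0.1501]
 [ 0.      0.      0.      1.    ]]
[286.5586  -9.1096]
[512.8701 -25.9965]
shift [ 0.1202  0.0002 -0.0002] turn [0.0021 0.     0.0005]
```

View pics/w17b.png

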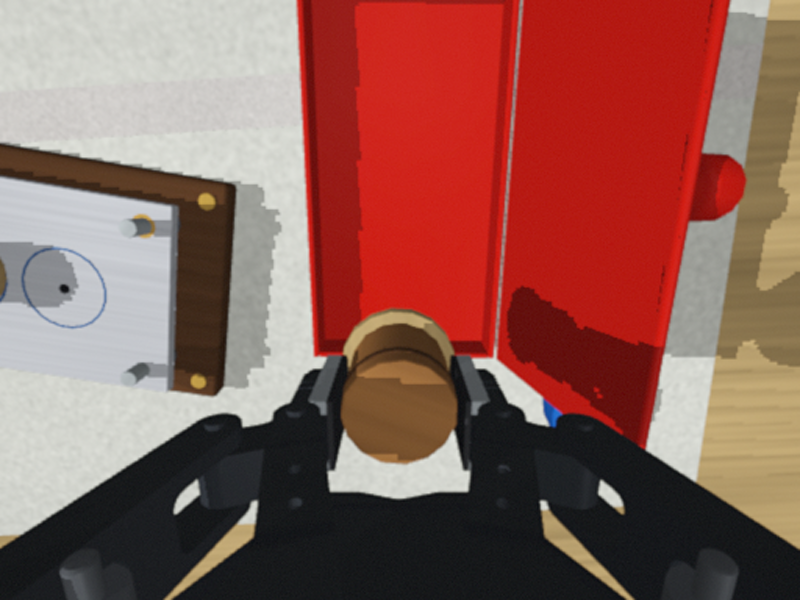

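```bash
python3 - <<'E'
from h import *
np.set_printoptions(suppress=True,precision=4)
for u,v in ((315,356),(495,356),(299,1),(516,8)): print(px('w17',u*.64,v*.64,.033))
E
```

```text
[ 0.3997 -0.243   0.033 ]
[ 0.393  -0.3618  0.033 ]
[ 0.6025 -0.2566  0.033 ]
[ 0.5927 -0.3721  0.033 ]
```

Call:
jog_arm(rows=[[0.05, 0, -0.004, 0, 0, 0, 30], [0.09, 0, -0.004, 0, 0, 0, 30], [0.11, 0, -0.004, 0, 0, 0, 30], [0.117, 0, -0.004, 0, 0, 0, 30], [0.12, 0, -0.004, 0, 0, 0, 30], [0.12, 0, -0.004, 0, 0, 0, 30]])

```text
time: 34.4
tool_pos: [0.4407, -0.3012, 0.0311]
tcp_rot: [-2.194, 0.063, 2.191]
wrist_force: [0.2, 0.7, 0.1]
width: 0.429
```

Call:
jog_arm(rows=[[0.001, 0, 0, 0, 0, 0, 30], [0.002, 0, 0, 0, 0, 0, 30], [0.002, 0, 0, 0, 0, 0, 30], [0.002, 0, 0, 0, 0, 0, 62], [0.002, 0, 0, 0, 0, 0, 62], [0.002, 0, 0, 0, 0, 0, 62], [-0.03, 0, 0, 0, 0, 0, 62], [-0.08, 0, 0, 0, 0, 0, 62], [-0.12, 0, 0, 0, 0, 0, 62], [-0.15, 0, 0, 0, 0, 0, 62], [-0.15, 0, 0, 0, 0, 0, 62]])

```text
time: 35.5
tool_pos: [0.4437, -0.3035, 0.1872]
tcp_rot: [-2.207, 0.07, 2.185]
wrist_force: [0.4, -0.4, -1.0]
width: 0.624
```

```bash
python3 - <<'E'
from h import *
np.set_printoptions(suppress=True,precision=4)
s=monitor.read_state(); print(s['time'],s['width'],tool()[:3,3]); grab('wrist','w18'); foottop('w18',(.4405,-.301,.051),45)
go((.471,-.0463,.20),np.radians(-13))
E
```

```text
35.5 0.623632465063047 [ 0.4437 -0.3035  0.1872]
foot px [393.6 294.1] exp [393.9 298. ] area 1097 wh [39 44] -> [ 0.4433 -0.301   0.051 ]
shift [-0.0166 -0.2573 -0.0142] turn [-1.4007 -0.0028 -0.008 ]
```

Call:
jog_arm(rows=[[-0.016, -0.04, 0, -0.14, 0, 0, 100], [-0.016, -0.08, 0, -0.28, 0, 0, 100], [-0.016, -0.12, -0.005, -0.42, 0, 0, 100], [-0.016, -0.16, -0.01, -0.56, 0, 0, 100], [-0.016, -0.2, -0.014, -0.7, 0, 0, 100], [-0.016, -0.24, -0.014, -0.84, 0, 0, 100], [-0.016, -0.257, -0.014, -0.98, 0, 0, 100], [-0.016, -0.257, -0.014, -1.12, 0, -0.004, 100], [-0.016, -0.257, -0.014, -1.26, -0.003, -0.008, 100], [-0.016, -0.257, -0.014, -1.4, -0.003, -0.008, 100], [-0.016, -0.257, -0.014, -1.4, -0.003, -0.008, 100], [-0.016, -0.257, -0.014, -1.4, -0.003, -0.008, 100]])

```text
time: 36.75
tool_pos: [0.4699, -0.0464, 0.198]
tcp_rot: [1.376, 1.093, -1.379]
wrist_force: [-0.8, 0.1, 0.1]
width: 0.996
```

```bash
python3 - <<'E'
from h import *
np.set_printoptions(suppress=True,precision=4)
print(monitor.read_state()['time'],tool()[:3,3])
a=grab('wrist','w19')
for P in ((.4833,.011,.089),(.4712,-.0463,.089)): X=foottop('w19',P,30)
go((X[0]-.0003,X[1]+.0005,.064),np.radians(-13))
E
```

```text
36.75 [ 0.4699 -0.0464  0.198 ]
foot px [399.4 199. ] exp [397.  202.4] area 1395 wh [42 43] -> [0.4851 0.0126 0.089 ]
foot px [401.  301.2] exp [399.2 299.9] area 1118 wh [39 38] -> [ 0.4721 -0.0473  0.089 ]
shift [ 0.1343  0.002  -0.0001] turn [-0.0036  0.0002  0.0021]
```

Call:
jog_arm(rows=[[0.05, 0.001, 0, -0.003, 0, 0.002, 100], [0.09, 0.001, 0, -0.003, 0, 0.002, 100], [0.12, 0.001, 0, -0.003, 0, 0.002, 100], [0.133, 0.001, 0, -0.003, 0, 0.002, 100], [0.133, 0.001, 0, -0.003, 0, 0.002, 100], [0.133, 0.001, 0, -0.003, 0, 0.002, 60], [0.133, 0.001, 0, -0.003, 0, 0.002, 30], [0.133, 0.001, 0, -0.003, 0, 0.002, 30], [0.133, 0.001, 0, -0.003, 0, 0.002, 30], [0.133, 0.001, 0, -0.003, 0, 0.002, 30], [0.133, 0.001, 0, -0.003, 0, 0.002, 30]])

```text
time: 37.9
tool_pos: [0.4722, -0.0469, 0.0666]
tcp_rot: [1.376, 1.09, -1.373]
wrist_force: [0.1, -0.3, 4.9]
width: 0.431
```

```bash
python3 - <<'E'
from h import *
print(tool()[:3,3]); go((.507,-.305,.15),np.radians(86.6))
E
```

```text
[ 0.4722184  -0.04693459  0.06660746]
shift [-0.0831  0.0924  0.2436] turn [ 1.4025 -0.0021 -0.0025]
```

Call:
jog_arm(rows=[[-0.04, 0, 0, 0, 0, 0, 30], [-0.083, 0, 0.01, 0.14, 0, 0, 30], [-0.083, 0.02, 0.05, 0.28, 0, 0, 30], [-0.083, 0.035, 0.09, 0.42, 0, 0, 30], [-0.083, 0.05, 0.13, 0.56, 0, 0, 30], [-0.083, 0.065, 0.17, 0.7, 0, 0, 30], [-0.083, 0.08, 0.21, 0.84, 0, 0, 30], [-0.083, 0.0924, 0.2436, 0.98, 0, 0, 30], [-0.083, 0.0924, 0.2436, 1.12, 0, 0, 30], [-0.083, 0.0924, 0.2436, 1.26, 0, 0, 30], [-0.083, 0.0924, 0.2436, 1.4, -0.002, -0.002, 30], [-0.083, 0.0924, 0.2436, 1.402, -0.002, -0.002, 30], [-0.083, 0.0924, 0.2436, 1.402, -0.002, -0.002, 30], [-0.083, 0.0924, 0.2436, 1.402, -0.002, -0.002, 30]])

```text
time: 39.3
tool_pos: [0.5069, -0.3048, 0.1496]
tcp_rot: [-2.193, 0.062, 2.193]
wrist_force: [-0.8, -0.1, -0.8]
width: 0.428
```

Call:
jog_arm(rows=[[0.05, 0, 0, 0, 0, 0, 30], [0.09, 0, 0, 0, 0, 0, 30], [0.11, 0, 0, 0, 0, 0, 30], [0.117, 0, 0, 0, 0, 0, 30], [0.12, 0, 0, 0, 0, 0, 30], [0.12, 0, 0, 0, 0, 0, 30]])

```text
time: 39.9
tool_pos: [0.5077, -0.3053, 0.0306]
tcp_rot: [-2.195, 0.062, 2.192]
wrist_force: [0.7, 0.1, -0.5]
width: 0.432
```

Call:
jog_arm(rows=[[0.001, 0, 0, 0, 0, 0, 30], [0.0015, 0, 0, 0, 0, 0, 30], [0.0015, 0, 0, 0, 0, 0, 62], [0.0015, 0, 0, 0, 0, 0, 62], [0.0015, 0, 0, 0, 0, 0, 62], [0.0015, 0, 0, 0, 0, 0, 62], [-0.03, 0, 0, 0, 0, 0, 62], [-0.08, 0, 0, 0, 0, 0, 62], [-0.12, 0, 0, 0, 0, 0, 62], [-0.15, 0, 0, 0, 0, 0, 62], [-0.15, 0, 0, 0, 0, 0, 62]])

```text
time: 41.0
tool_pos: [0.5108, -0.3073, 0.1871]
tcp_rot: [-2.208, 0.069, 2.185]
wrist_force: [0.6, -0.2, 0.6]
width: 0.62
```

```bash
python3 - <<'E'
from h import *
np.set_printoptions(suppress=True,precision=4)
s=monitor.read_state(); print(s['time'],s['width'],tool()[:3,3]); grab('wrist','w20'); foottop('w20',(.5075,-.305,.051),40);foottop('w20',(.4415,-.301,.051),40)
go((.484,.012,.20),np.radians(-13))
E
```

```text
41.0 0.6200070556185322 [ 0.5108 -0.3073  0.1871]
foot px [394.6 292.7] exp [394.1 298.3] area 1108 wh [39 44] -> [ 0.5115 -0.3055  0.051 ]
foot px [392.5 382. ] exp [393.9 387.1] area 1004 wh [37 47] -> [ 0.4455 -0.3003  0.051 ]
shift [-0.0176 -0.3164  0.0429] turn [-1.3995 -0.0029 -0.0085]
```

Call:
jog_arm(rows=[[-0.017, -0.04, 0, -0.14, 0, 0, 100], [-0.017, -0.08, 0.005, -0.28, 0, 0, 100], [-0.017, -0.12, 0.01, -0.42, 0, 0, 100], [-0.017, -0.16, 0.015, -0.56, 0, 0, 100], [-0.017, -0.2, 0.02, -0.7, 0, 0, 100], [-0.017, -0.24, 0.03, -0.84, 0, 0, 100], [-0.017, -0.28, 0.04, -0.98, 0, 0, 100], [-0.017, -0.316, 0.043, -1.12, 0, -0.004, 100], [-0.017, -0.316, 0.043, -1.26, -0.003, -0.008, 100], [-0.017, -0.316, 0.043, -1.4, -0.003, -0.008, 100], [-0.017, -0.316, 0.043, -1.4, -0.003, -0.008, 100], [-0.017, -0.316, 0.043, -1.4, -0.003, -0.008, 100]])

```text
time: 42.25
tool_pos: [0.483, 0.0116, 0.198]
tcp_rot: [1.375, 1.093, -1.378]
wrist_force: [0.9, 0.3, -0.6]
width: 1.0
```

```bash
python3 - <<'E'
from h import *
np.set_printoptions(suppress=True,precision=4)
print(monitor.read_state()['time'],tool()[:3,3])
a=grab('wrist','w21'); X=foottop('w21',(.484,.0115,.089),40)
go((X[0]-.0003,X[1]+.0005,.064),np.radians(-13))
E
```

```text
42.25 [0.483  0.0116 0.198 ]
foot px [400.2 298.3] exp [398.7 300.4] area 1121 wh [38 37] -> [0.4852 0.0126 0.089 ]
shift [ 0.1343  0.0015 -0.002 ] turn [-0.0028  0.0007  0.0017]
```

Call:
jog_arm(rows=[[0.05, 0.001, -0.001, -0.003, 0, 0.002, 100], [0.09, 0.001, -0.001, -0.003, 0, 0.002, 100], [0.12, 0.001, -0.001, -0.003, 0, 0.002, 100], [0.133, 0.001, -0.001, -0.003, 0, 0.002, 100], [0.133, 0.001, -0.001, -0.003, 0, 0.002, 100], [0.133, 0.001, -0.001, -0.003, 0, 0.002, 60], [0.133, 0.001, -0.001, -0.003, 0, 0.002, 30], [0.133, 0.001, -0.001, -0.003, 0, 0.002, 30], [0.133, 0.001, -0.001, -0.003, 0, 0.002, 30], [0.133, 0.001, -0.001, -0.003, 0, 0.002, 30], [0.133, 0.001, -0.001, -0.003, 0, 0.002, 30]])

```text
time: 43.4
tool_pos: [0.4855, 0.0123, 0.0665]
tcp_rot: [1.375, 1.091, -1.372]
wrist_force: [1.1, 1.2, 4.8]
width: 0.427
```

```bash
python3 - <<'E'
from h import *
print(tool()[:3,3]); go((.572,-.309,.15),np.radians(86.6))
E
```

```text
[0.48549086 0.01234023 0.06649917]
shift [-0.083   0.1568  0.2937] turn [ 1.4035 -0.0022 -0.0025]
```

Call:
jog_arm(rows=[[-0.04, 0, 0, 0, 0, 0, 30], [-0.083, 0, 0.01, 0.14, 0, 0, 30], [-0.083, 0.02, 0.05, 0.28, 0, 0, 30], [-0.083, 0.04, 0.09, 0.42, 0, 0, 30], [-0.083, 0.06, 0.13, 0.56, 0, 0, 30], [-0.083, 0.08, 0.17, 0.7, 0, 0, 30], [-0.083, 0.1, 0.21, 0.84, 0, 0, 30], [-0.083, 0.12, 0.25, 0.98, 0, 0, 30], [-0.083, 0.145, 0.28, 1.12, 0, 0, 30], [-0.083, 0.1568, 0.2937, 1.26, 0, 0, 30], [-0.083, 0.1568, 0.2937, 1.4, -0.002, -0.002, 30], [-0.083, 0.1568, 0.2937, 1.403, -0.002, -0.002, 30], [-0.083, 0.1568, 0.2937, 1.403, -0.002, -0.002, 30], [-0.083, 0.1568, 0.2937, 1.403, -0.002, -0.002, 30]])

```text
time: 44.8
tool_pos: [0.5716, -0.3083, 0.1495]
tcp_rot: [-2.192, 0.061, 2.193]
wrist_force: [-0.7, -0.3, -1.0]
width: 0.432
```

Call:
jog_arm(rows=[[0.05, 0, 0, 0, 0, 0, 30], [0.09, 0, 0, 0, 0, 0, 30], [0.11, 0, 0, 0, 0, 0, 30], [0.117, 0, 0, 0, 0, 0, 30], [0.12, 0, 0, 0, 0, 0, 30], [0.12, 0, 0, 0, 0, 0, 30]])

```text
time: 45.4
tool_pos: [0.5724, -0.3086, 0.0307]
tcp_rot: [-2.195, 0.061, 2.192]
wrist_force: [-0.4, 0.2, -0.6]
width: 0.427
```

Call:
jog_arm(rows=[[0.001, 0, 0, 0, 0, 0, 30], [0.0015, 0, 0, 0, 0, 0, 30], [0.0015, 0, 0, 0, 0, 0, 62], [0.0015, 0, 0, 0, 0, 0, 62], [0.0015, 0, 0, 0, 0, 0, 62], [0.0015, 0, 0, 0, 0, 0, 62], [-0.03, 0, 0, 0, 0, 0, 62], [-0.08, 0, 0, 0, 0, 0, 62], [-0.12, 0, 0, 0, 0, 0, 62], [-0.16, 0, 0, 0, 0, 0, 62], [-0.18, -0.04, 0.01, 0, 0, 0, 62], [-0.2, -0.08, 0.03, 0, 0, 0, 62], [-0.2, -0.12, 0.05, 0, 0, 0, 62], [-0.2, -0.16, 0.07, 0, 0, 0, 62], [-0.2, -0.2, 0.09, 0, 0, 0, 62], [-0.2, -0.24, 0.1, 0, 0, 0, 62], [-0.2, -0.25, 0.1, 0, 0, 0, 62], [-0.2, -0.25, 0.1, 0, 0, 0, 62]])

```text
time: 47.2
tool_pos: [0.4861, -0.0521, 0.2307]
tcp_rot: [-2.198, 0.058, 2.193]
wrist_force: [0.6, -1.0, 0.6]
width: 0.619
```

```bash
python3 - <<'E'
from h import *
print(monitor.read_state()['time'],tool()[:3,3])
t=grab('top','t22'); b=grab('side','s22')
c=np.vstack([cv2.resize(t,(400,300)),cv2.resize(b,(400,300))]); d=np.zeros((600,800,3),np.uint8); d[:,:400]=c; d[:300,400:]=cv2.resize(t[170:290,340:500],(400,300),interpolation=cv2.INTER_CUBIC); d[300:,400:]=cv2.resize(b[60:180,200:360],(400,300),interpolation=cv2.INTER_CUBIC); cv2.imwrite('pics/m22.png',d)
E
```

```text
47.2 [ 0.48612825 -0.05210408  0.23070071]
```

View pics/m22.png

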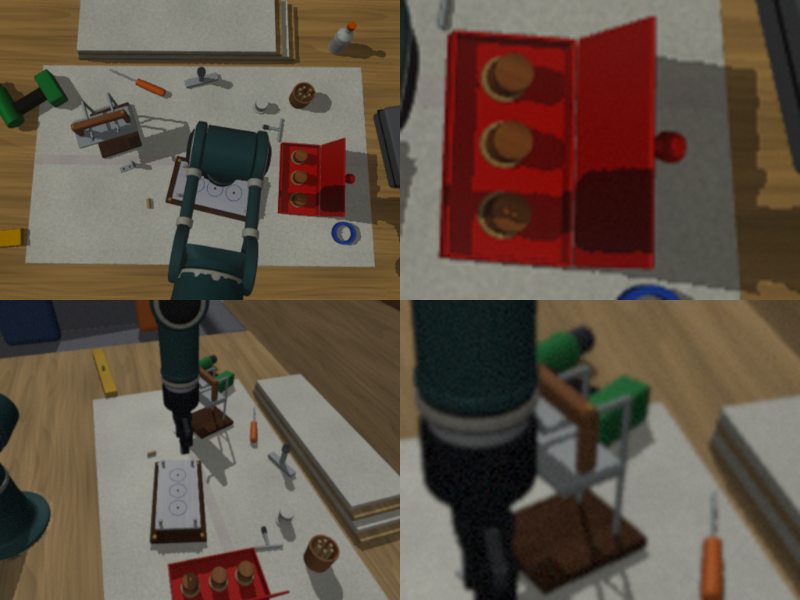

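```bash
python3 -c "
from h import *
print(finish_job())"
```

```text
the job is handed in; nothing more can be done
None
```

The job is handed in at about 47 s of the 210 s allowed. All three feet were pressed, the press plate hangs on the hook, and the feet stand in the red box.

- **Placing:** I set each foot on its own blue circle. Measured afterwards, all three were within about 2 mm of their circle centres.
- **Pressing:** I pressed with the plate held by its handle, moving down about 10.5 mm from first contact, which should bottom the 10 mm travel. It was held there for over a second at 13 N and then 26 N of wrist force. The tool stayed within about 1 degree of level. The feet were still on their circles after I lifted the plate.
- **Hanging and boxing:** The press plate is hooked across both prongs, and the feet went into the box one by one.

**Last check:** The final pictures show the press hanging on the prongs and three feet standing upright, apart from each other, on the box floor. The chuck key, brace and peg look to be where they were, and the arm is clear of everything.

**Not confirmed:** I had no direct reading of the plate travel or of the force on each foot. I worked out the bottoming, and the load on every foot, from the tool height, wrist force and wrist moment. Near the end of the 26 N hold the tool crept about 5 mm in x, but the feet did not shift noticeably.

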